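# Shim the rocking pouring stand

### The job

The plywood pouring stand rocks because its near left leg has lost its rubber foot. Slide the two plywood shims under that leg one at a time, the second lying flat on the first, each centred under the leg and running straight in from the front edge, without shifting the stand; then set the full candle tin that stands by itself at the front left upright in the ring above that leg, so that the stand carries it level. Leave the tape roll, the wick bundle and the other tins alone.

Things in the scene. Friction and masses are not known exactly. Their poses are not given: they have to be found in the camera images.
- stand: Loose plywood stand, 0.8 kg. Origin on the table under the board's centre; x to the far edge, y left, z up. Board 250 (x) by 240 (y) by 18 mm, underside 100, top 118 mm above the table. Square legs, 26 mm, 82 mm from the centre in x and y, 43 mm in from the front edge; rails join near and far legs, 74 to 100 mm up. Three legs have black feet 24 mm across and high; the near left (x -82, y +82) has none.
- stand_short (a point): Middle of the underside of the footless leg, 24 mm above the table; axes as the stand's. Two shims fit below it with 4 mm to spare. The board overhangs it 43 mm to the front, so a gripper holding a shim there must lean back from the board. Loaded at this corner the stand tips onto this leg; empty, a steel plate at the far right corner keeps its weight off it.
- stand_spot (a point): Centre of the thin dark ring (76 mm across, flat, drawn on the board's top) above the short leg; axes as the stand's. The other three legs have such rings too.
- shim_a_mid (a point): Centre of a flat plywood shim, 110 mm (x, its long axis) by 40 mm (y) by 10 mm thick, 40 g, lying flat on the table. Both ends are alike, rounded over the thickness. This point is 5 mm above its underside.
- shim_b_mid (a point): Centre of the second shim, the same as the first.
- tin_mid (a point): Centre, 37 mm above the base, of the full candle tin: a round cream-coloured food tin 70 mm across, wall 74 mm high, with a card wick that sticks out to 98 mm; about 0.27 kg. It stands by itself at the front left of the table.
- tape_roll: Roll of brown tape lying flat, 96 mm across, 48 mm high, origin at the centre of its underside; a bystander.
- wick_bundle: Bundle of card strips, 122 by 29 by 16 mm, origin at the centre of its underside; a bystander.
- spare_tin: Another tin, bare metal, 70 mm across, 98 mm high with its wick, left of the stand, origin at the centre of its underside; a bystander.
Things that resemble listed ones, but are neither listed nor needed, are in the scene too. Leave any purple or red look-alike of the part that bears shim_b_mid alone.

How it is judged:
By the outcome, as a careful person would: the job done as asked, in the order asked, and still so for the second after the job is handed in, with the robot touching nothing.
It also fails if it takes over 72 s, if anything falls off the work surface, if the arm or the gripper's body presses on something with over 40 N, if the wrist force passes 120 N, or if a joint passes its speed limit or range.

### The arm

A 6-joint arm with a two-finger parallel gripper is mounted at the origin on a cart in front of the work surface, level with it; the furniture and walls round the work are solid. World frame = base frame: x ahead of the robot, y to its left, z up, the work surface at z = 0. Lengths are in m, angles in rad, forces in N, time in s.
With the tool pointing down it reaches from about 0.25 to 0.725 m from the base axis. Payload 4 kg.
Tool frame: the origin (TCP) lies between the finger pads; the fingertips stand 11 mm ahead of it and the grasp point (between the pads) lies 8 mm behind it (bot.tip_extent is the distance from the TCP to the fingertips, in m); z points along the fingers, y is the line along which they close (so a half turn about z gives the same grasp; the last joint's range is limited). The gripper opens to 85 mm and grips with 20 to 120 N. Pads are 22 mm wide; open, the fingers measure 114 mm over their backs; the gripper's body (76 mm by 85 mm) begins 54 mm behind the grasp point. The pads swing forward as they close: fully open they stand 13 mm farther back than shut.
Start: joints at [-1.137, 0.241, 0.005, 1.335, 0, 1.571], TCP at [0.21, -0.454, 0.242] pointing down, gripper open.
Joint ranges: [-2.72, 2.72], [-1.05, 1.87], [-1.09, 1.28], [-1.99, 2.15], [-1.42, 1.44], [-3.14, 3.14]. Speed limits (rad/s): [2.79, 2.79, 3.14, 3.14, 3.14, 3.14].

### API

Orientations are given as a unit quaternion [x, y, z, w].
In Python, from workcell import bot gives the robot as it stands. The module is installed in compiled form; this text tells all that it offers.
- The arm moves only by the tool drive_tool, never from a script. Its argument "rows" is a list of rows, each an object of numbers: "dx", "dy", "dz": the shift along the tool's x, y, z in units of 50 mm (1.0 is 50 mm); "wx", "wy", "wz": the turn, a rotation vector about the tool's x, y, z in units of 5 degrees (1.0 is 5 degrees); "hand": the finger opening in mm, from 0 to 85.4. A call has 1 to 20 rows; each row is the pose to reach, as a shift and turn from the pose commanded when the call began, along the tool's axes at that moment; what a row does not reach only later rows make up. A row lasts 1/10 s, in which the tool goes at most 50 mm and 8.59 degrees, less where a joint would pass 70% of its speed; a pose out of reach is approached as far as the arm can. A call with a gripper value outside its range is refused whole. The fingers move at their own pace and stop on an object; the grip force is fixed at half the most. Time passes only in rows, so rows that repeat a pose let the fingers close. It gives the time, the measured TCP pose, the force, the opening and the grip force at its end, in the units of the state.
- bot.get_obs(): the state, without advancing time (a new reading comes with each control period).
- bot.camera(name): name is "scene" or "top" or "wrist"; returns the picture (420x560x3 uint8, red, green, blue); there is no depth.
- bot.get_calibration(name): a dict with "vfov" (degrees; the focal length in pixels is half the picture's height over the tangent of half this angle, whatever the lens; pixels are square), "cx", "cy" (the principal point, pixels), "origin" and "rotation" of the camera in the world; the wrist camera has in their place "mount" (4x4, takes a point from camera to tool coordinates, whose origin is the TCP and whose axes are the flange's). Camera axes: x right, y up, looking along -z (the intrinsics and any distortion apply to the point x, -y, -z); pixel columns grow to the right and rows downward; lengths in m; the calibration is good to about 2 mm. A picture is of the moment at which its call begins: read the wrist's pose just before it. get_calibration takes no time and is no camera call.
- bot.job_done(): hands the job in; it is judged then, once.
Trained networks look in the newest picture that a camera, given by its name, has taken for a name from the list of things; names that differ only in an ending like _2 or _b are one class to them, and where a whole thing is asked for, a point or a joint stands for the part that bears it (a point fixed in the world has none). Each returns a list of dicts, best first, with "score" (0 to 1); they miss things now and then, are a little off and sometimes report something else, mostly with a low value. They report only what shows in the picture. A call takes as long as a camera call. They do not tell look-alikes from the thing itself.
- bot.look_for(camera, thing): "extent" ([centre column, centre row, width, height] in pixels, round what is visible of it).
- bot.outline_of(camera, thing): "region" (420x560 bool, what is visible of it) and "extent" ([centre column, centre row, width, height] in pixels, round what is visible of it).
The state is a dict: "clock": time; "joint_pos": joint angles; "joint_vel": joint speeds; "tau": joint torques, N m; "eef_pos": TCP position; "tool_rot": TCP orientation; "ft_force": force on the tool from outside, world axes, zero at the start; "ft_torque": the same for the moment, N m; "grip_width": finger opening in m; "grasp_force": force on a finger pad.
Only numpy, scipy, OpenCV 4.12 (cv2) and the standard library are available. Lean on these libraries where they do the work, as an engineer would, in place of code of your own. Each camera call takes 0.05 s, during which the arm holds its last target. There are 200 camera calls.

## Working session

There is one attempt and no reset: what is moved stays moved. The work goes in short steps, Python scripts to look and compute and a tool call to move; the robot and the scene stay as the last step left them, time stands still between calls to the robot, and variables do not carry over. Pictures are saved under pics/ and viewed, at most 10 in all, crops included, and the job is handed in when it is done.

Besides the shell and the picture viewer there is one more tool, called after "Emit:" as name(argument=value, ...) on one line, values as JSON. drive_tool: Moves the arm, as the interface text tells. Its arguments: {"type":"object","properties":{"rows":{"type":"array","items":{"type":"object","properties":{"dx":{"type":"number"},"dy":{"type":"number"},"dz":{"type":"number"},"wx":{"type":"number"},"wy":{"type":"number"},"wz":{"type":"number"},"hand":{"type":"number"}}}}},"required":["rows"]}

```bash
mkdir -p pics; python3 - <<'E'
from workcell import bot
import cv2, numpy as np
for n in ("scene","top"):
    im=bot.camera(n); cv2.imwrite(f"pics/{n}0.png",im[:,:,::-1])
    c=bot.get_calibration(n); print(n,{k:(np.round(v,4).tolist() if not isinstance(v,str) else v) for k,v in c.items()})
    for t in ("stand","stand_short","stand_spot","shim_a_mid","tin_mid","tape_roll","wick_bundle","spare_tin"):
        print(t,[(round(d["score"],2),np.round(d["extent"]).astype(int).tolist()) for d in bot.look_for(n,t)][:6])
print(bot.get_calibration("wrist")); print(bot.get_obs())
E
```

```text
scene {'vfov': 47.4069, 'cx': 284.0857, 'cy': 209.4912, 'origin': [0.0054, 0.9921, 0.951], 'rotation': [-0.1173, 0.4229, 0.8703, -0.2233]}
stand [(0.56, [231, 207, 118, 83])]
stand_short [(0.78, [234, 205, 119, 86])]
stand_spot [(0.72, [234, 205, 117, 82])]
shim_a_mid [(0.83, [323, 196, 29, 18])]
tin_mid [(0.69, [235, 303, 29, 41])]
tape_roll [(0.72, [273, 167, 30, 25])]
wick_bundle [(0.68, [309, 161, 5, 18])]
spare_tin [(0.66, [173, 286, 32, 42]), (0.62, [232, 207, 116, 83])]
top {'vfov': 42.5053, 'cx': 274.2712, 'cy': 209.0918, 'origin': [0.299, 0.0171, 1.4603], 'rotation': [0.0623, -0.0766, -0.6958, 0.7114]}
stand [(0.71, [245, 160, 102, 108])]
stand_short [(0.95, [245, 160, 104, 106])]
stand_spot [(0.97, [245, 160, 110, 104]), (0.38, [405, 183, 41, 22])]
shim_a_mid [(0.57, [341, 234, 28, 44])]
tin_mid [(0.59, [137, 235, 32, 30])]
tape_roll [(0.85, [360, 152, 39, 39])]
wick_bundle [(0.89, [406, 183, 41, 24])]
spare_tin [(0.88, [129, 170, 27, 30])]
{'vfov': 71.01293684920888, 'cx': 280.1690573142944, 'cy': 207.01731473555574, 'mount': array([[-1.89820958e-04,  9.45954420e-01,  3.24
[... 292 characters left out ...]
)}
{'clock': 0.9, 'joint_pos': array([-1.13700566e+00,  2.40555879e-01,  4.99040973e-03,  1.33521545e+00,
        8.27324692e-07,  1.57084647e+00]), 'joint_vel': array([-0.00065412,  0.00080598,  0.00021685,  0.00139866,  0.00048986,
       -0.00222791]), 'tau': array([-7.18102433e-05, -3.72194374e+01,  2.52694023e+01,  1.05781997e-03,
       -6.99463229e-06,  6.62579282e-06]), 'eef_pos': array([ 0.21015219, -0.45367921,  0.24232486]), 'tool_rot': array([9.76575670e-01, 2.15174254e-01, 2.06177933e-06, 7.43320776e-06]), 'ft_force': array([ 0.51053565, -0.34821768, -0.3881144 ]), 'ft_torque': array([-0.00230126, -0.01111197,  0.04868436]), 'grasp_force': 0.0, 'grip_width': 0.08537027011592102}
```

```bash
python3 - <<'E'
import cv2
a=cv2.imread("pics/top0.png")[70:330,80:480]; cv2.imwrite("pics/top0c.png",cv2.resize(a,(800,520),interpolation=cv2.INTER_CUBIC))
a=cv2.imread("pics/scene0.png")[110:370,120:430]; cv2.imwrite("pics/scene0c.png",cv2.resize(a,(700,587),interpolation=cv2.INTER_CUBIC))
E
```

```text
(no output)
```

View pics/top0c.png

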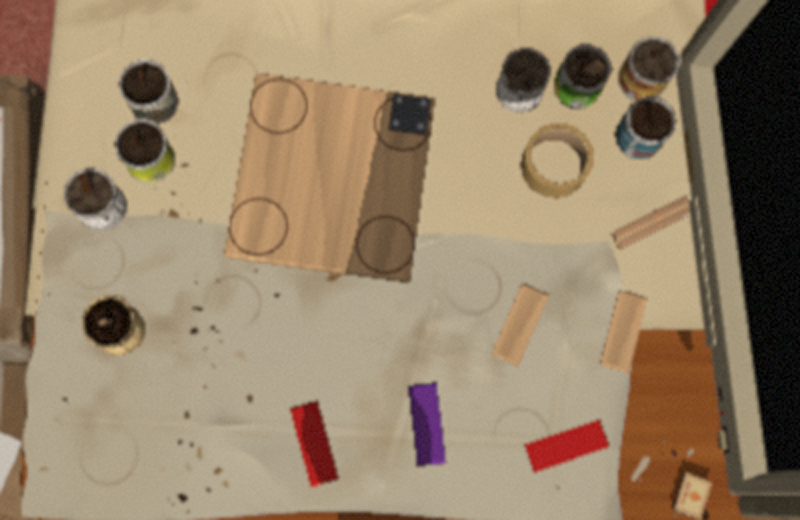

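View pics/scene0c.png

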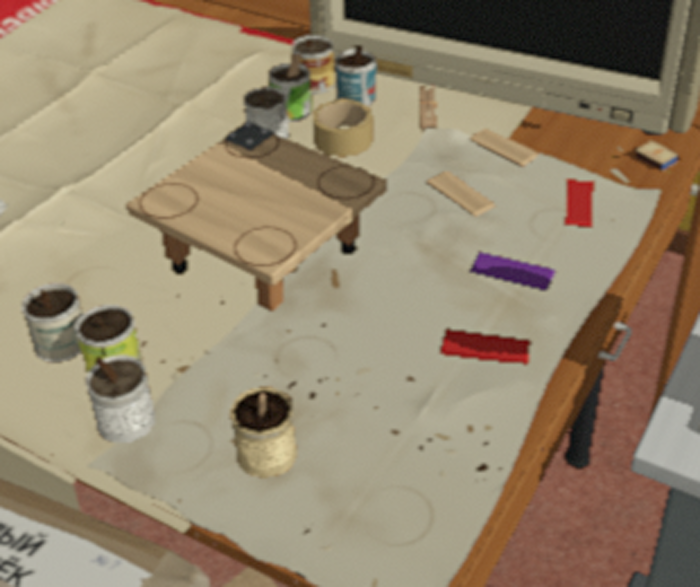

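The top crop shows two plywood shims at (521,323) and (624,330). The red (313,443), (567,445) and purple (427,424) pieces are look-alikes, so I leave them. The cream tin stands alone at (112,323), which fits the description. The near-left ring is at (258,226), and the footless leg shows at (270,290) in the scene crop.

```bash
cat > h.py <<'E'
from workcell import bot
import cv2, numpy as np
from scipy.spatial.transform import Rotation as R
def cam(n, obs=None):
    c=bot.get_calibration(n); f=210/np.tan(np.radians(c["vfov"])/2)
    if n=="wrist":
        o=obs or bot.get_obs(); T=np.eye(4); T[:3,:3]=R.from_quat(o["tool_rot"]).as_matrix(); T[:3,3]=o["eef_pos"]
        M=T@c["mount"]; return f,c["cx"],c["cy"],M[:3,3],M[:3,:3]
    return f,c["cx"],c["cy"],np.array(c["origin"]),R.from_quat(c["rotation"]).as_matrix()
def unproj(C,uv,z):
    f,cx,cy,o,Rm=C; uv=np.atleast_2d(uv).astype(float)
    d=np.c_[(uv[:,0]-cx)/f,-(uv[:,1]-cy)/f,-np.ones(len(uv))]@Rm.T
    return o+d*((z-o[2])/d[:,2])[:,None]
def proj(C,p):
    f,cx,cy,o,Rm=C; q=(np.atleast_2d(p)-o)@Rm
    return np.c_[cx+f*q[:,0]/-q[:,2], cy-f*q[:,1]/-q[:,2]]
def rect(C,mask,z):
    "min-area rectangle of a mask, on the plane z: centre, sizes, yaw of the long side"
    cs=max(cv2.findContours(mask.astype(np.uint8),0,cv2.CHAIN_APPROX_NONE)[0],key=cv2.contourArea)[:,0]
    w=unproj(C,cs,z)[:,:2]; (c,s,a)=cv2.minAreaRect((w*1000).astype(np.float32))
    if s[0]<s[1]: s=s[::-1]; a+=90
    return np.array(c)/1000,s,(a+90)%180-90
E
python3 - <<'E'
from h import *
C=cam("top"); off=np.array([80,70])
P=lambda l,z: unproj(C,np.array(l)/2+off,z)
r=P([(258,226),(278,105),(402,122),(385,244)],.118); print("rings",r.round(4).tolist(),"centre",r.mean(0).round(4))
c=P([(227,257),(258,73),(434,96),(410,281)],.118); print("corners",c.round(4).tolist(),c.mean(0).round(4))
for v in (r,c):
    a=v[1]-v[0]+v[2]-v[3]; b=v[0]-v[3]+v[1]-v[2]; print("yaw",np.degrees([np.arctan2(a[1],a[0]),np.arctan2(-b[0],b[1])]), np.linalg.norm(a)/2,np.linalg.norm(b)/2)
bot.camera("top")
for i,p in (("s1",[(521,323)]),("s2",[(624,330)]),("tin",[(108,320)])): print(i,P(p,.01 if i!="tin" else .074).round(4))
for t in ("shim_a_mid","stand","tin_mid"):
    for d in bot.outline_of("top",t)[:4]: print(t,round(d["score"],2),d["extent"],rect(C,d["region"],{"shim_a_mid":.01,"stand":.118,"tin_mid":.074}[t]))
# colour segmentation of shims
im=cv2.imread("pics/top0.png"); hsv=cv2.cvtColor(im,cv2.COLOR_BGR2HSV)
for (u,v) in ((340,231),(392,235)):
    print(hsv[v,u],hsv[v,u-20],hsv[v,u+20])
E
```

```text
rings [[0.6306, 0.1606, 0.118], [0.7939, 0.1416, 0.118], [0.7751, -0.0208, 0.118], [0.6111, -0.002, 0.118]] centre [0.7027 0.0699 0.118 ]
corners [[0.5892, 0.1981, 0.118], [0.8374, 0.1696, 0.118], [0.8121, -0.0622, 0.118], [0.5638, -0.0346, 0.118]] [0.7006 0.0677 0.118 ]
yaw [-6.59096167 -6.7226962 ] 0.16471405876987905 0.1636333684189897
yaw [-6.43555475 -6.227266  ] 0.24984185858711427 0.23363838813488144
s1 [[ 0.5305 -0.191   0.01  ]]
s2 [[ 0.5241 -0.3318  0.01  ]]
tin [[0.5117 0.3531 0.074 ]]
shim_a_mid 0.98 [341.2, 234.0, 30.1, 44.2] (array([ 0.52850671, -0.18947861]), (108.24151611328125, 39.95638656616211), -23.893714904785156)
tin_mid 0.58 [137.3, 236.1, 30.3, 31.9] (array([0.5044071 , 0.34615158]), (85.49128723144531, 68.52702331542969), 53.10923385620117)
[ 16 109 169] [ 19  53 170] [ 21  57 170]
[ 15 109 169] [ 20  55 177] [ 13 155 145]
```

```bash
cat >> h.py <<'E'
def tool(psi,th,flip=False):
    p,t=np.radians([psi,th]); f=np.array([np.cos(p),np.sin(p),0]); Z=np.array([0,0,1.])
    z=f*np.sin(t)-Z*np.cos(t); x=f*np.cos(t)+Z*np.sin(t)
    if flip: x=-x
    return np.c_[x,np.cross(z,x),z]
def go(pos,Rm,obs=None):
    o=obs or bot.get_obs(); R0=R.from_quat(o["tool_rot"]).as_matrix(); p=np.array(o["eef_pos"])
    d=R0.T@(np.array(pos)-p)/.05; w=np.degrees(R.from_matrix(R0.T@Rm).as_rotvec())/5
    print("d",d.round(2).tolist(),"w",w.round(2).tolist(),"rows>=",max(np.linalg.norm(d),np.linalg.norm(w)*5/8.59).round(1))
E
python3 - <<'E'
from h import *
print(bot.tip_extent)
C=cam("top"); im=cv2.imread("pics/top0.png"); hsv=cv2.cvtColor(im,cv2.COLOR_BGR2HSV)
m=((hsv[...,1]>80)&(hsv[...,1]<140)&(hsv[...,2]>120)).astype(np.uint8)
for (x0,y0,x1,y1) in ((322,205,360,258),(376,210,408,262)):
    k=np.zeros_like(m); k[y0:y1,x0:x1]=m[y0:y1,x0:x1]; print(rect(C,k,.008))
c=np.array([.5285,-.1895]); a=np.radians(-23.9); u=np.array([np.cos(a),np.sin(a)])
p=c-.043*u; pos=np.r_[p,.15]
for fl in (0,1): go(pos,tool(-23.9,45,fl))
E
```

```text
0.011
(array([ 0.52978247, -0.18849846]), (110.00978088378906, 40.90311050415039), -23.885757446289062)
(array([ 0.52182117, -0.34022876]), (111.50701904296875, 60.501102447509766), -16.120269775390625)
d [7.43, -2.76, 1.85] w [-3.82, 8.44, 9.23] rows>= 8.1
d [7.43, -2.76, 1.85] w [-10.19, -4.62, -24.61] rows>= 15.7
```

Emit:
drive_tool(rows=[{"dx": 7.4,"dy": -2.8,"dz": 1.0,"wx": -3.82,"wy": 8.44,"wz": 9.23,"hand": 60},{"dx": 7.4,"dy": -2.8,"dz": 1.0,"wx": -3.82,"wy": 8.44,"wz": 9.23,"hand": 60},{"dx": 7.4,"dy": -2.8,"dz": 1.0,"wx": -3.82,"wy": 8.44,"wz": 9.23,"hand": 60},{"dx": 7.4,"dy": -2.8,"dz": 1.0,"wx": -3.82,"wy": 8.44,"wz": 9.23,"hand": 60},{"dx": 7.4,"dy": -2.8,"dz": 1.0,"wx": -3.82,"wy": 8.44,"wz": 9.23,"hand": 60},{"dx": 7.4,"dy": -2.8,"dz": 1.0,"wx": -3.82,"wy": 8.44,"wz": 9.23,"hand": 60},{"dx": 7.4,"dy": -2.8,"dz": 1.0,"wx": -3.82,"wy": 8.44,"wz": 9.23,"hand": 60},{"dx": 7.4,"dy": -2.8,"dz": 1.0,"wx": -3.82,"wy": 8.44,"wz": 9.23,"hand": 60},{"dx": 7.4,"dy": -2.8,"dz": 1.0,"wx": -3.82,"wy": 8.44,"wz": 9.23,"hand": 60},{"dx": 7.4,"dy": -2.8,"dz": 1.0,"wx": -3.82,"wy": 8.44,"wz": 9.23,"hand": 60},{"dx": 7.4,"dy": -2.8,"dz": 1.0,"wx": -3.82,"wy": 8.44,"wz": 9.23,"hand": 60},{"dx": 7.4,"dy": -2.8,"dz": 1.0,"wx": -3.82,"wy": 8.44,"wz": 9.23,"hand": 60},{"dx": 7.4,"dy": -2.8,"dz": 1.0,"wx": -3.82,"wy": 8.44,"wz": 9.23,"hand": 60}])

```text
clock: 2.4
eef_pos: [0.4785, -0.1947, 0.1934]
tool_rot: [0.907, -0.176, 0.376, 0.077]
ft_force: [0.4, 0.3, 0.4]
grip_width: 0.0598
grasp_force: 0.0
```

```bash
cat > look.py <<'E'
from h import *
import sys
o=bot.get_obs(); im=bot.camera("wrist"); cv2.imwrite(f"pics/{sys.argv[1]}.png",im[:,:,::-1])
C=cam("wrist",o); print(o["clock"],o["joint_pos"].round(2),o["eef_pos"].round(4),o["grip_width"].round(4),o["ft_force"].round(1))
Rm=R.from_quat(o["tool_rot"]).as_matrix(); print("psi,lean",np.degrees([np.arctan2(Rm[1,2],Rm[0,2]),np.arccos(-Rm[2,2])]).round(2))
for d in bot.outline_of("wrist","shim_a_mid")[:4]: print(round(d["score"],2),np.round(d["extent"]),rect(C,d["region"],.008))
E
python3 look.py w1
```

```text
Traceback (most recent call last):
  File "look.py", line 4, in <module>
    C=cam("wrist",o); print(o["clock"],o["joint_pos"].round(2),o["eef_pos"].round(4),o["grip_width"].round(4),o["ft_force"].round(1))
                                                                                     ^^^^^^^^^^^^^^^^^^^^^
AttributeError: 'float' object has no attribute 'round'
```

View pics/w1.png

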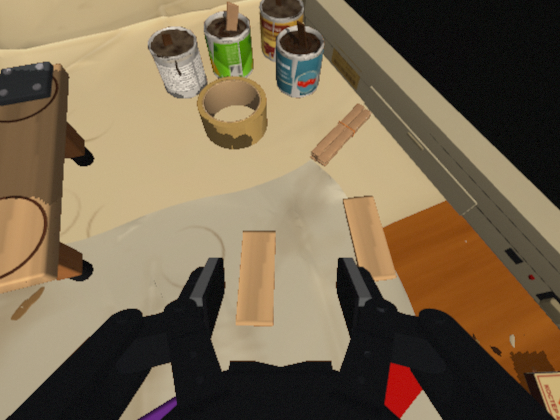

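The wrist view shows both plywood shims, at (257,278) and (370,238). The first is nearly in line with the fingers, and red and purple show only at the bottom edge.

```bash
sed -i 's/o\["grip_width"\].round(4)/round(o["grip_width"],4)/' look.py; cat >> look.py <<'E'
hsv=cv2.cvtColor(im,cv2.COLOR_RGB2HSV)
if len(sys.argv)>2:
    for s in sys.argv[2:]:
        u,v=map(int,s.split(",")); h0=hsv[v-4:v+5,u-4:u+5].reshape(-1,3).mean(0)
        m=cv2.inRange(hsv,h0-np.array([8,45,60]),h0+np.array([8,45,60]))
        n,l=cv2.connectedComponents(cv2.morphologyEx(m,cv2.MORPH_OPEN,np.ones((3,3))))
        r=l==l[v,u]; print("seg",r.sum(),rect(C,r,.009))
E
python3 look.py w2 257,278 370,238; python3 - <<'E'
from h import *
c=np.array([.5295,-.189]); a=np.radians(-23.9); u=np.array([np.cos(a),np.sin(a)])
go(np.r_[c-.043*u,.04],tool(-23.9,45))
E
```

```text
2.45 [-0.38 -0.11 -0.86  0.04 -0.01  3.14] [ 0.4784 -0.1945  0.1931] 0.0601 [-0.  -0.1 -0.1]
psi,lean [-22.53  45.06]
0.76 [257. 279.  38.  94.] (array([ 0.52945245, -0.18857745]), (109.19407653808594, 40.53746032714844), -23.352951049804688)
seg 3454 (array([ 0.52894934, -0.18780011]), (108.4647445678711, 41.41316223144531), -23.27489471435547)
seg 56281 (array([ 0.85127332, -0.18330829]), (813.849853515625, 469.0489196777344), 11.077104568481445)
d [-2.12, -0.53, 2.19] w [-0.2, -0.01, 0.31] rows>= 3.1
```

Emit:
drive_tool(rows=[{"wz": -18},{"wz": -18},{"wz": -18},{"wz": -18},{"wz": -18},{"wz": -18},{"wz": -18},{"wz": -18},{"wz": -18},{"wz": -18},{"wz": -18}])

```text
invalid input at $.rows[0]: expected keys dx, dy, dz, wx, wy, wz, hand
```

```bash
python3 - <<'E'
from h import *
print(bot.get_obs()["joint_pos"].round(2))
a=np.radians(-23.5); u=np.array([np.cos(a),np.sin(a)]); c=np.array([.5294,-.1885])
go(np.r_[c-.043*u,.06],tool(-23.5,45,1))
E
```

```text
[-0.38 -0.11 -0.86  0.04 -0.01  3.14]
d [-1.84, -0.53, 1.91] w [0.01, -0.22, -35.75] rows>= 20.8
```

Emit:
drive_tool(rows=[{"dx": 0,"dy": 0,"dz": 0,"wx": 0,"wy": 0,"wz": -18,"hand": 60},{"dx": 0,"dy": 0,"dz": 0,"wx": 0,"wy": 0,"wz": -18,"hand": 60},{"dx": 0,"dy": 0,"dz": 0,"wx": 0,"wy": 0,"wz": -18,"hand": 60},{"dx": 0,"dy": 0,"dz": 0,"wx": 0,"wy": 0,"wz": -18,"hand": 60},{"dx": 0,"dy": 0,"dz": 0,"wx": 0,"wy": 0,"wz": -18,"hand": 60},{"dx": 0,"dy": 0,"dz": 0,"wx": 0,"wy": 0,"wz": -18,"hand": 60},{"dx": 0,"dy": 0,"dz": 0,"wx": 0,"wy": 0,"wz": -18,"hand": 60},{"dx": 0,"dy": 0,"dz": 0,"wx": 0,"wy": 0,"wz": -18,"hand": 60},{"dx": 0,"dy": 0,"dz": 0,"wx": 0,"wy": 0,"wz": -18,"hand": 60},{"dx": 0,"dy": 0,"dz": 0,"wx": 0,"wy": 0,"wz": -18,"hand": 60},{"dx": 0,"dy": 0,"dz": 0,"wx": 0,"wy": 0,"wz": -18,"hand": 60}])

```text
clock: 3.65
eef_pos: [0.4783, -0.1933, 0.1924]
tool_rot: [0.764, 0.519, 0.211, 0.32]
ft_force: [0.2, -0.2, 0.5]
grip_width: 0.06
grasp_force: 0.0
```

```bash
python3 - <<'E'
from h import *
print(bot.get_obs()["joint_pos"].round(2))
a=np.radians(-23.5); u=np.array([np.cos(a),np.sin(a)]); c=np.array([.5294,-.1885])
go(np.r_[c-.043*u,.06],tool(-23.5,45,1))
E
```

```text
[-0.38 -0.11 -0.86  0.04 -0.01  1.57]
d [0.52, -1.83, 1.91] w [0.12, -0.12, -17.69] rows>= 10.3
```

Emit:
drive_tool(rows=[{"dx": 0.52,"dy": -1.83,"dz": 1.91,"wx": 0.12,"wy": -0.12,"wz": -17.7,"hand": 60},{"dx": 0.52,"dy": -1.83,"dz": 1.91,"wx": 0.12,"wy": -0.12,"wz": -17.7,"hand": 60},{"dx": 0.52,"dy": -1.83,"dz": 1.91,"wx": 0.12,"wy": -0.12,"wz": -17.7,"hand": 60},{"dx": 0.52,"dy": -1.83,"dz": 1.91,"wx": 0.12,"wy": -0.12,"wz": -17.7,"hand": 60},{"dx": 0.52,"dy": -1.83,"dz": 1.91,"wx": 0.12,"wy": -0.12,"wz": -17.7,"hand": 60},{"dx": 0.52,"dy": -1.83,"dz": 1.91,"wx": 0.12,"wy": -0.12,"wz": -17.7,"hand": 60},{"dx": 0.52,"dy": -1.83,"dz": 1.91,"wx": 0.12,"wy": -0.12,"wz": -17.7,"hand": 60},{"dx": 0.52,"dy": -1.83,"dz": 1.91,"wx": 0.12,"wy": -0.12,"wz": -17.7,"hand": 60},{"dx": 0.52,"dy": -1.83,"dz": 1.91,"wx": 0.12,"wy": -0.12,"wz": -17.7,"hand": 60},{"dx": 0.52,"dy": -1.83,"dz": 1.91,"wx": 0.12,"wy": -0.12,"wz": -17.7,"hand": 60},{"dx": 0.52,"dy": -1.83,"dz": 1.91,"wx": 0.12,"wy": -0.12,"wz": -17.7,"hand": 60},{"dx": 0.52,"dy": -1.83,"dz": 1.91,"wx": 0.12,"wy": -0.12,"wz": -17.7,"hand": 60}])

```text
clock: 4.85
eef_pos: [0.4907, -0.1711, 0.0601]
tool_rot: [0.19, 0.904, -0.077, 0.375]
ft_force: [0.4, 0.7, -0.3]
grip_width: 0.0601
grasp_force: 0.0
```

```bash
python3 look.py w3; python3 - <<'E'
from h import *
a=np.radians(-23.5); u=np.array([np.cos(a),np.sin(a)]); c=np.array([.5294,-.1885])
go(np.r_[c-.043*u,.0165],tool(-23.5,45,1))
E
```

```text
4.85 [-0.29  0.28 -1.04 -0.52 -0.09  0.09] [ 0.4907 -0.1711  0.0601] 0.0601 [ 0.4  0.7 -0.3]
psi,lean [-23.49  45.03]
0.63 [282. 209.  68.  72.] (array([ 0.53024286, -0.18847771]), (122.35521697998047, 42.50082778930664), -22.780113220214844)
d [0.62, -0.01, 0.61] w [0.0, 0.01, -0.05] rows>= 0.9
```

View pics/w3.png

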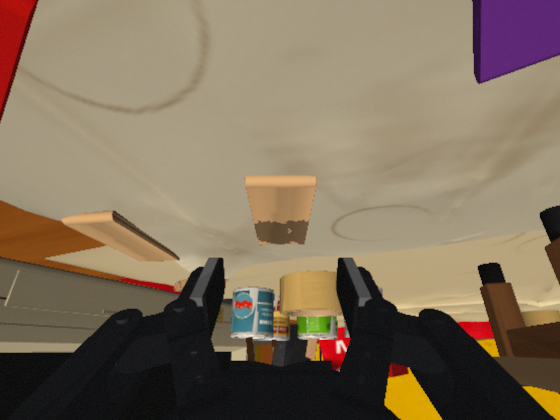

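The view is upside down. The shim is at (282,209), centred between the fingers, so I descend.

Emit:
drive_tool(rows=[{"dx": 0.4,"dy": -0.01,"dz": 0.4,"wx": 0,"wy": 0,"wz": 0,"hand": 60},{"dx": 0.62,"dy": -0.01,"dz": 0.61,"wx": 0,"wy": 0,"wz": 0,"hand": 60},{"dx": 0.62,"dy": -0.01,"dz": 0.61,"wx": 0,"wy": 0,"wz": 0,"hand": 60},{"dx": 0.62,"dy": -0.01,"dz": 0.61,"wx": 0,"wy": 0,"wz": 0,"hand": 60}])

```text
clock: 5.35
eef_pos: [0.4898, -0.1709, 0.016]
tool_rot: [0.19, 0.904, -0.077, 0.374]
ft_force: [0.6, 0.5, -0.1]
grip_width: 0.0597
grasp_force: 0.0
```

```bash
python3 look.py w4
```

```text
5.35 [-0.29  0.45 -1.07 -0.73 -0.09  0.09] [ 0.4898 -0.1709  0.016 ] 0.0597 [ 0.6  0.5 -0.1]
psi,lean [-23.47  44.93]
0.84 [283. 274.  77.  46.] (array([ 0.53365894, -0.1897388 ]), (134.72549438476562, 42.822174072265625), -22.794944763183594)
```

View pics/w4.png

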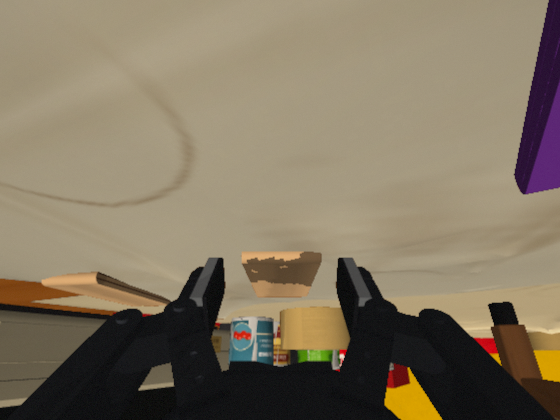

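Emit:
drive_tool(rows=[{"dx": 0,"dy": 0,"dz": 0,"wx": 0,"wy": 0,"wz": 0,"hand": 30},{"dx": 0,"dy": 0,"dz": 0,"wx": 0,"wy": 0,"wz": 0,"hand": 30},{"dx": 0,"dy": 0,"dz": 0,"wx": 0,"wy": 0,"wz": 0,"hand": 30},{"dx": 0,"dy": 0,"dz": 0,"wx": 0,"wy": 0,"wz": 0,"hand": 30},{"dx": 0,"dy": 0,"dz": 0,"wx": 0,"wy": 0,"wz": 0,"hand": 30}])

```text
clock: 5.95
eef_pos: [0.4906, -0.171, 0.018]
tool_rot: [0.189, 0.904, -0.077, 0.376]
ft_force: [-3.6, 1.6, 6.4]
grip_width: 0.0362
grasp_force: 59.2
```

Emit:
drive_tool(rows=[{"dx": -0.1,"dy": 0,"dz": -0.1,"wx": 0,"wy": 0,"wz": 0,"hand": 30},{"dx": -0.4,"dy": 0,"dz": -0.4,"wx": 0,"wy": 0,"wz": 0,"hand": 30},{"dx": -0.6,"dy": 0,"dz": -0.6,"wx": 0,"wy": 0,"wz": 0,"hand": 30},{"dx": -0.6,"dy": 0,"dz": -0.6,"wx": 0,"wy": 0,"wz": 0,"hand": 30}])

```text
clock: 6.35
eef_pos: [0.4915, -0.1713, 0.0619]
tool_rot: [0.189, 0.903, -0.077, 0.378]
ft_force: [0.0, -0.3, -1.6]
grip_width: 0.0366
grasp_force: 59.9
```

```bash
python3 look.py w5; python3 - <<'E'
from h import *
im=bot.camera("scene"); c=im[150:290,240:400]; cv2.imwrite("pics/s5.png",cv2.resize(c,(640,560),interpolation=cv2.INTER_CUBIC)[:,:,::-1])
w=cv2.imread("pics/w5.png")[180:400,130:430]; s=cv2.imread("pics/s5.png")
cv2.imwrite("pics/c5.png",np.hstack([cv2.resize(s,(400,350)),cv2.resize(w,(400,350))]))
E
```

```text
6.35 [-0.29  0.28 -1.04 -0.53 -0.09  0.09] [ 0.4915 -0.1713  0.0619] 0.0366 [ 0.  -0.3 -1.6]
psi,lean [-23.41  45.34]
0.93 [282. 267.  78.  48.] (array([ 0.70106769, -0.26225348]), (257.4480285644531, 84.37680053710938), -23.31524658203125)
```

View pics/c5.png

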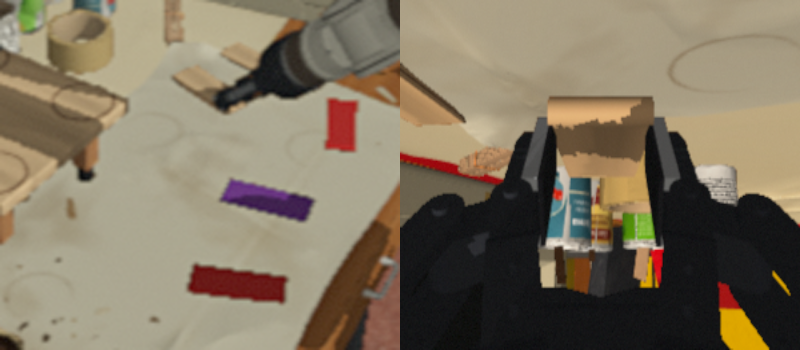

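```bash
cat >> h.py <<'E'
def shim_in_tool(obs,c,psi,z=.005):
    a=np.radians(psi); S=np.eye(4); S[:2,:2]=[[np.cos(a),-np.sin(a)],[np.sin(a),np.cos(a)]]; S[:3,3]=[*c,z]
    return np.linalg.inv(tf(obs))@S
def tf(o):
    T=np.eye(4); T[:3,:3]=R.from_quat(o["tool_rot"]).as_matrix(); T[:3,3]=o["eef_pos"]; return T
BOX=np.array([[x,y,z,1] for x in (-.055,.055) for y in (-.02,.02) for z in (-.005,.005)])
def ext(C,M):
    p=proj(C,(M@BOX.T).T[:,:3]); lo,hi=p.min(0),p.max(0); return np.r_[(lo+hi)/2,hi-lo]
E
python3 - <<'E'
from h import *
g={"eef_pos":[.4906,-.171,.018],"tool_rot":[.189,.904,-.077,.376]}
o=bot.get_obs(); C=cam("wrist",o)
K=shim_in_tool(g,[.5294,-.1885],-23.5); np.save("K.npy",K)
M=tf(o)@K; print("now shim",M[:3,3].round(4),"fwd",M[:3,0].round(3)); print("pred",ext(C,M).round(1))
g4={"eef_pos":[.4898,-.1709,.016],"tool_rot":[.19,.904,-.077,.374]}; S=tf(g4)@shim_in_tool(g4,[.5294,-.1885],-23.5)
print("pred at w4",ext(cam("wrist",g4),S).round(1),"meas 283 274 77 46")
go([.497,.1746,.06],tool(-6.5,45,1))
E
```

```text
now shim [ 0.5285 -0.1883  0.0457] fwd [ 0.917 -0.399 -0.002]
pred [280.2 264.1  81.3  58.1]
pred at w4 [280.6 267.8  81.4  57.1] meas 283 274 77 46
d [1.85, 6.39, -1.87] w [-2.4, 0.01, -2.43] rows>= 6.9
```

Emit:
drive_tool(rows=[{"dx": 1.85,"dy": 6.39,"dz": -1.87,"wx": -2.4,"wy": 0,"wz": -2.43,"hand": 30},{"dx": 1.85,"dy": 6.39,"dz": -1.87,"wx": -2.4,"wy": 0,"wz": -2.43,"hand": 30},{"dx": 1.85,"dy": 6.39,"dz": -1.87,"wx": -2.4,"wy": 0,"wz": -2.43,"hand": 30},{"dx": 1.85,"dy": 6.39,"dz": -1.87,"wx": -2.4,"wy": 0,"wz": -2.43,"hand": 30},{"dx": 1.85,"dy": 6.39,"dz": -1.87,"wx": -2.4,"wy": 0,"wz": -2.43,"hand": 30},{"dx": 1.85,"dy": 6.39,"dz": -1.87,"wx": -2.4,"wy": 0,"wz": -2.43,"hand": 30},{"dx": 1.85,"dy": 6.39,"dz": -1.87,"wx": -2.4,"wy": 0,"wz": -2.43,"hand": 30},{"dx": 1.85,"dy": 6.39,"dz": -1.87,"wx": -2.4,"wy": 0,"wz": -2.43,"hand": 30},{"dx": 1.85,"dy": 6.39,"dz": -1.87,"wx": -2.4,"wy": 0,"wz": -2.43,"hand": 30},{"dx": 1.85,"dy": 6.39,"dz": -1.87,"wx": -2.4,"wy": 0,"wz": -2.43,"hand": 30},{"dx": 1.85,"dy": 6.39,"dz": -1.87,"wx": -2.4,"wy": 0,"wz": -2.43,"hand": 30}])

```text
clock: 7.6
eef_pos: [0.4965, 0.1723, 0.0592]
tool_rot: [0.053, 0.923, -0.023, 0.381]
ft_force: [0.2, 0.1, -0.7]
grip_width: 0.0361
grasp_force: 60.6
```

```bash
python3 look.py w6; python3 - <<'E'
from h import *
o=bot.get_obs(); C=cam("wrist",o); im=cv2.imread("pics/w6.png")
# predicted stand features from L=(.6295,.1595), yaw -6.5
a=np.radians(-6.5); Q=np.array([[np.cos(a),-np.sin(a)],[np.sin(a),np.cos(a)]])
c=np.array([.7017,.069])
def S(x,y,z): return np.r_[c+Q@np.array([x,y]),z]
leg=[S(-.082+i*.013,.082+j*.013,.024) for i in(-1,1) for j in(-1,1)]
brd=[S(-.125,j*.12,z) for j in(-1,1) for z in(.1,.118)]
for p in proj(C,np.array(leg)): cv2.circle(im,tuple(p.astype(int)),2,(0,255,0),-1)
for p in proj(C,np.array(brd)): cv2.circle(im,tuple(p.astype(int)),3,(255,0,255),-1)
print(proj(C,np.array(leg)).round(1).tolist(),proj(C,np.array(brd)).round(1).tolist())
cv2.imwrite("pics/w6c.png",cv2.resize(im[150:400,140:540],(800,500)))
M=tf(o)@np.load("K.npy"); print(M[:3,3],ext(C,M))
E
```

```text
7.6 [ 0.59  0.3  -0.91 -0.29 -0.48  0.55] [0.4965 0.1723 0.0592] 0.0361 [ 0.2  0.1 -0.7]
psi,lean [-6.73 44.92]
0.97 [283. 266.  78.  51.] (array([0.70164404, 0.14853622]), (238.6865234375, 79.96002197265625), -6.4228057861328125)
[[269.7, 267.4], [297.4, 267.4], [270.6, 273.9], [296.1, 273.9]] [[9.7, 359.0], [-0.6, 387.6], [336.1, 359.4], [338.2, 388.1]]
[0.53911675 0.16700003 0.04663585] [279.81116783 264.24456512  81.22137081  58.06246048]
```

View pics/w6c.png

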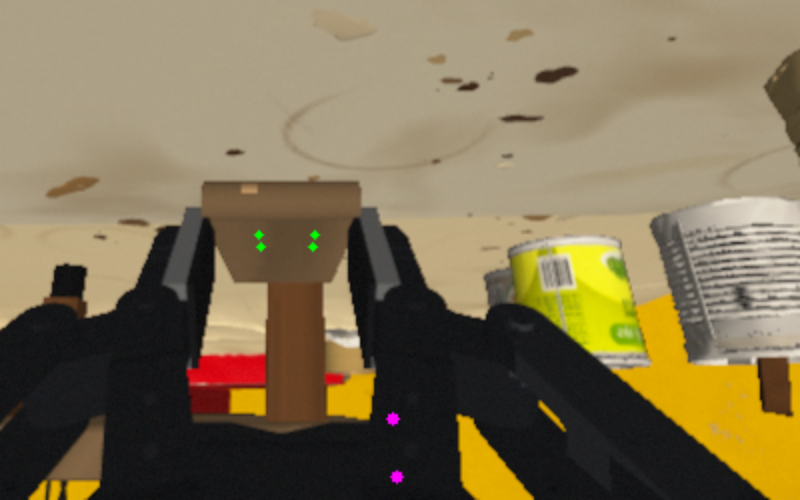

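The shim's near end is at crop (281,195) and the leg is at crop (296,350), so the leg sits about 5 mm further left (+y) than the shim line. Next I lower to insertion height and measure again.

Emit:
drive_tool(rows=[{"dx": 0.2,"dy": 0.06,"dz": 0.2,"wx": 0,"wy": 0,"wz": 0,"hand": 30},{"dx": 0.5,"dy": 0.06,"dz": 0.5,"wx": 0,"wy": 0,"wz": 0,"hand": 30},{"dx": 0.5,"dy": 0.06,"dz": 0.5,"wx": 0,"wy": 0,"wz": 0,"hand": 30},{"dx": 0.5,"dy": 0.06,"dz": 0.5,"wx": 0,"wy": 0,"wz": 0,"hand": 30}])

```text
clock: 8.1
eef_pos: [0.4972, 0.1762, 0.0244]
tool_rot: [0.053, 0.923, -0.023, 0.382]
ft_force: [0.1, 0.0, -0.1]
grip_width: 0.0362
grasp_force: 60.6
```

```bash
python3 look.py w7; python3 - <<'E'
import cv2
im=cv2.imread("pics/w7.png"); cv2.imwrite("pics/w7c.png",cv2.resize(im[220:370,200:400],(800,600),interpolation=cv2.INTER_CUBIC))
E
```

```text
8.1 [ 0.6   0.41 -0.93 -0.42 -0.48  0.55] [0.4972 0.1762 0.0244] 0.0362 [ 0.1  0.  -0.1]
psi,lean [-6.67 44.95]
```

View pics/w7c.png

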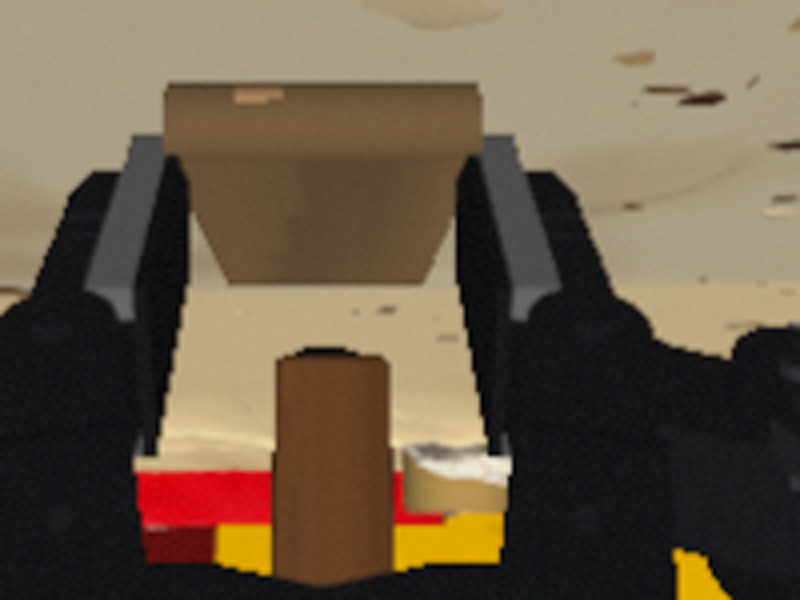

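Leg bottom: near face crop (276..389, 357), centre 283.1 px. Shim near end is centred at 280.9 px and its far end at 281.6 px.

```bash
python3 - <<'E'
from h import *
o=bot.get_obs(); C=cam("wrist",o); M=tf(o)@np.load("K.npy"); print("K shim",M[:3,3].round(4),M[:3,0].round(3),ext(C,M).round(1))
px=lambda l:np.array(l)/4+np.array([200,220])
e=unproj(C,px([(276,357),(389,357)]),.024); print("leg near face by z",e.round(4).tolist(),np.linalg.norm(e[0]-e[1]))
print("pred leg face px",proj(C,[[.6295-.013*.9936,.1595+.013*.1132,.024]]))
# shim: fit pose in tool frame (x fwd, lateral, z, yaw, pitch) to edges: near-bottom edge, near-top row, far-top edge
from scipy.optimize import least_squares
obs=px([(165,84),(482,84),(229,283),(424,283)])
K0=np.load("K.npy")
def model(q):
    D=np.eye(4); D[:3,:3]=R.from_euler("zy",q[3:]).as_matrix(); D[:3,3]=q[:3]
    # near end rounded r=5mm: silhouettes approx: near edge at x=-.053,z=-.0035(lower tangent); far edge top at x=.052
    P=np.array([[-.0535,.02,-.0035,1],[-.0535,-.02,-.0035,1],[.052,.02,.005,1],[.052,-.02,.005,1]])
    return (tf(o)@K0@D@P.T).T[:,:3],D
def f(q):
    p=proj(C,model(q)[0]); p=p[np.argsort(p[:,0])][[0,3,1,2]]; return np.r_[(p-obs).ravel(), (np.array(q)/[.01,.01,.01,.05,.05])*.3]
r=least_squares(f,np.zeros(5)); D=model(r.x)[1]; M2=tf(o)@K0@D
print("fit",r.x.round(4),np.abs(r.fun[:8]).max(),"shim now",M2[:3,3].round(4),M2[:3,0].round(3)); np.save("K2.npy",K0@D)
E
```

```text
K shim [0.5402 0.1717 0.0126] [ 0.994 -0.113 -0.001] [279.8 264.2  81.2  58.1]
leg near face by z [[0.6455, 0.1487, 0.024], [0.6487, 0.1762, 0.024]] 0.027645568072545063
pred leg face px [[277.83643519 304.98354206]]
fit [-0.0008  0.0009 -0.      0.0066  0.0251] 0.18716591019068574 shim now [0.5395 0.1727 0.0126] [ 0.994 -0.107 -0.026]
```

```bash
python3 - <<'E'
from h import *
go([.4972,.1774,.0204],tool(-6.5,45,1)); go([.5873,.1672,.0204],tool(-6.5,45,1)); go([.5873,.1672,.0175],tool(-6.5,45,1))
E
```

```text
d [0.09, 0.0, 0.06] w [-0.0, 0.02, -0.02] rows>= 0.1
d [-1.19, 0.01, 1.35] w [-0.0, 0.02, -0.02] rows>= 1.8
d [-1.15, 0.01, 1.39] w [-0.0, 0.02, -0.02] rows>= 1.8
```

Emit:
drive_tool(rows=[{"dx": 0.08,"dy": 0,"dz": 0.06,"wx": 0,"wy": 0,"wz": 0,"hand": 30},{"dx": -0.2,"dy": 0,"dz": 0.35,"wx": 0,"wy": 0,"wz": 0,"hand": 30},{"dx": -0.5,"dy": 0,"dz": 0.65,"wx": 0,"wy": 0,"wz": 0,"hand": 30},{"dx": -0.85,"dy": 0,"dz": 1.0,"wx": 0,"wy": 0,"wz": 0,"hand": 30},{"dx": -1.19,"dy": 0.01,"dz": 1.35,"wx": 0,"wy": 0,"wz": 0,"hand": 30},{"dx": -1.19,"dy": 0.01,"dz": 1.35,"wx": 0,"wy": 0,"wz": 0,"hand": 30},{"dx": -1.16,"dy": 0.01,"dz": 1.38,"wx": 0,"wy": 0,"wz": 0,"hand": 30},{"dx": -1.14,"dy": 0.01,"dz": 1.4,"wx": 0,"wy": 0,"wz": 0,"hand": 30},{"dx": -1.14,"dy": 0.01,"dz": 1.4,"wx": 0,"wy": 0,"wz": 0,"hand": 30}])

```text
clock: 9.1
eef_pos: [0.5875, 0.1678, 0.018]
tool_rot: [0.053, 0.921, -0.022, 0.385]
ft_force: [-0.8, -1.4, 8.5]
grip_width: 0.0364
grasp_force: 62.3
```

```bash
python3 look.py w8; python3 - <<'E'
import cv2
from h import *
im=cv2.imread("pics/w8.png"); s=bot.camera("scene")[:,:,::-1]
a=cv2.resize(im[200:380,180:420],(533,400),interpolation=cv2.INTER_CUBIC); b=cv2.resize(s[190:270,220:270],(250,400),interpolation=cv2.INTER_CUBIC)
cv2.imwrite("pics/w8c.png",np.hstack([a,b]))
M=tf(bot.get_obs())@np.load("K2.npy"); print(M[:3,3].round(4),M[:3,0].round(3))
E
```

```text
9.1 [ 0.47  0.5  -0.77 -0.4  -0.4   0.43] [0.5875 0.1678 0.018 ] 0.0364 [-0.8 -1.4  8.5]
psi,lean [-6.53 45.32]
0.71 [282. 267.  78.  54.] (array([0.62837732, 0.1630107 ]), (139.0418701171875, 43.0580940246582), -5.943031311035156)
[0.6291 0.1634 0.0051] [ 0.994 -0.107 -0.022]
```

View pics/w8c.png

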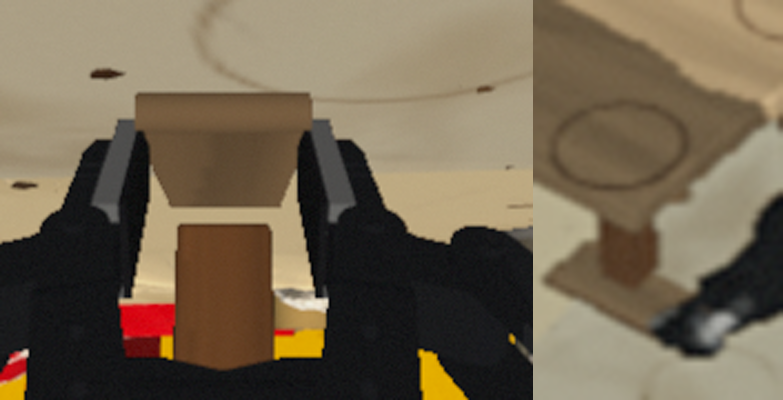

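```bash
python3 - <<'E'
from h import *
C=cam("scene"); s=bot.camera("scene"); cv2.imwrite("pics/s8.png",s[:,:,::-1])
print("far-left top corner", unproj(C,[[222.4,246]],.009).round(4))
a=np.radians(-6.4); u=np.array([np.cos(a),np.sin(a)]); v=np.array([-u[1],u[0]])
sc=np.array([.629,.1634]); print("pred",(sc+.055*u+.02*v).round(4))
for L in ([.629,.163],[.634,.163]):
    q=[np.r_[np.array(L)+i*.013*u+j*.013*v,.03] for i in(-1,1) for j in(-1,1)]; print("leg px",L,proj(C,np.array(q)).round(1).tolist())
g=cv2.cvtColor(cv2.resize(s[238:252,215:265],None,fx=1,fy=1),cv2.COLOR_RGB2HSV)
for r in (240,243,246): print(r,s[r,222:262].sum(1).tolist())
# ring in scene / top now
t=bot.camera("top"); cv2.imwrite("pics/t8.png",t[:,:,::-1])
E
```

```text
far-left top corner [[0.6822 0.1809 0.009 ]]
pred [0.6859 0.1771]
leg px [0.629, 0.163] [[246.8, 242.0], [241.1, 247.0], [239.9, 238.6], [234.1, 243.6]]
leg px [0.634, 0.163] [[245.4, 241.5], [239.6, 246.5], [238.5, 238.1], [232.7, 243.0]]
240 [494, 499, 500, 504, 486, 428, 327, 258, 251, 268, 252, 212, 176, 172, 181, 184, 189, 180, 174, 178, 180, 184, 221, 341, 425, 440, 434, 438, 444, 447, 449, 454, 454, 456, 451, 457, 462, 446, 370, 234]
243 [484, 417, 310, 259, 258, 267, 269, 265, 262, 262, 258, 224, 184, 171, 180, 179, 186, 182, 175, 174, 186, 180, 249, 358, 420, 425, 424, 423, 436, 445, 447, 462, 453, 435, 379, 285, 194, 108, 75, 74]
246 [320, 245, 257, 277, 284, 286, 282, 278, 271, 274, 268, 260, 249, 253, 226, 203, 198, 186, 188, 203, 245, 281, 279, 281, 295, 319, 368, 415, 439, 450, 372, 191, 48, 50, 77, 74, 73, 67, 65, 81]
```

Emit:
drive_tool(rows=[{"dx": -0.05,"dy": 0,"dz": 0.02,"wx": 0,"wy": 0,"wz": 0,"hand": 30},{"dx": -0.06,"dy": 0,"dz": 0.03,"wx": 0,"wy": 0,"wz": 0,"hand": 30},{"dx": -0.05,"dy": 0,"dz": 0.04,"wx": 0,"wy": 0,"wz": 0,"hand": 30},{"dx": -0.05,"dy": 0,"dz": 0.04,"wx": 0,"wy": 0,"wz": 0,"hand": 30},{"dx": -0.06,"dy": 0,"dz": 0.03,"wx": 0,"wy": 0,"wz": 0,"hand": 42},{"dx": -0.06,"dy": 0,"dz": 0.03,"wx": 0,"wy": 0,"wz": 0,"hand": 50},{"dx": -0.06,"dy": 0,"dz": 0.03,"wx": 0,"wy": 0,"wz": 0,"hand": 60},{"dx": -0.06,"dy": 0,"dz": 0.03,"wx": 0,"wy": 0,"wz": 0,"hand": 60}])

```text
clock: 10.15
eef_pos: [0.5896, 0.1675, 0.0164]
tool_rot: [0.052, 0.922, -0.022, 0.382]
ft_force: [0.4, 0.4, -0.1]
grip_width: 0.0603
grasp_force: 0.0
```

```bash
python3 - <<'E'
from h import *
print(bot.get_obs()["grip_width"]); go([.49,.178,.06],tool(-6.5,45,1))
E
```

```text
0.06033069882687989
d [0.8, -0.02, -2.03] w [0.0, -0.0, 0.0] rows>= 2.2
```

Emit:
drive_tool(rows=[{"dx": 0.3,"dy": 0,"dz": -0.35,"wx": 0,"wy": 0,"wz": 0,"hand": 60},{"dx": 0.6,"dy": -0.01,"dz": -0.8,"wx": 0,"wy": 0,"wz": 0,"hand": 60},{"dx": 0.8,"dy": -0.02,"dz": -1.6,"wx": 0,"wy": 0,"wz": 0,"hand": 60},{"dx": 0.8,"dy": -0.02,"dz": -2.03,"wx": 0,"wy": 0,"wz": 0,"hand": 60},{"dx": 0.8,"dy": -0.02,"dz": -2.03,"wx": 0,"wy": 0,"wz": 0,"hand": 60}])

```text
clock: 10.65
eef_pos: [0.4892, 0.1783, 0.0613]
tool_rot: [0.052, 0.922, -0.021, 0.383]
ft_force: [0.3, 0.1, 0.1]
grip_width: 0.0603
grasp_force: 0.0
```

```bash
python3 look.py w9; python3 - <<'E'
from h import *
# first-placed shim + leg, and second shim from top
im=cv2.imread("pics/w9.png"); t=bot.camera("top")[:,:,::-1]; cv2.imwrite("pics/t9.png",t)
a=cv2.resize(im[180:360,170:410],(600,450),interpolation=cv2.INTER_CUBIC); b=cv2.resize(t[170:245,165:198],(198,450),interpolation=cv2.INTER_CUBIC)
cv2.imwrite("pics/w9c.png",np.hstack([a,b]))
C=cam("top"); hsv=cv2.cvtColor(t,cv2.COLOR_BGR2HSV)
m=((hsv[...,1]>80)&(hsv[...,1]<135)&(hsv[...,2]>140)).astype(np.uint8)
k=np.zeros_like(m); k[212:258,378:405]=m[212:258,378:405]; k=cv2.morphologyEx(k,cv2.MORPH_OPEN,np.ones((3,3))); print("s2",rect(C,k,.008))
b=m.copy(); d=bot.outline_of("top","stand"); print([ (x["score"],rect(C,x["region"],.118)) for x in d[:1]])
E
```

```text
10.65 [ 0.62  0.29 -0.92 -0.29 -0.49  0.56] [0.4892 0.1783 0.0613] 0.0603 [0.3 0.1 0.1]
psi,lean [-6.34 45.06]
0.76 [282. 253.  43.  42.] (array([0.62886847, 0.16323817]), (132.5228729248047, 42.62256622314453), -6.150413513183594)
s2 (array([ 0.52430127, -0.33101285]), (111.3031234741211, 43.68355178833008), -14.124641418457031)
[(0.78, (array([0.69955768, 0.06926555]), (255.36732482910156, 243.2864227294922), -7.598899841308594))]
```

View pics/w9c.png

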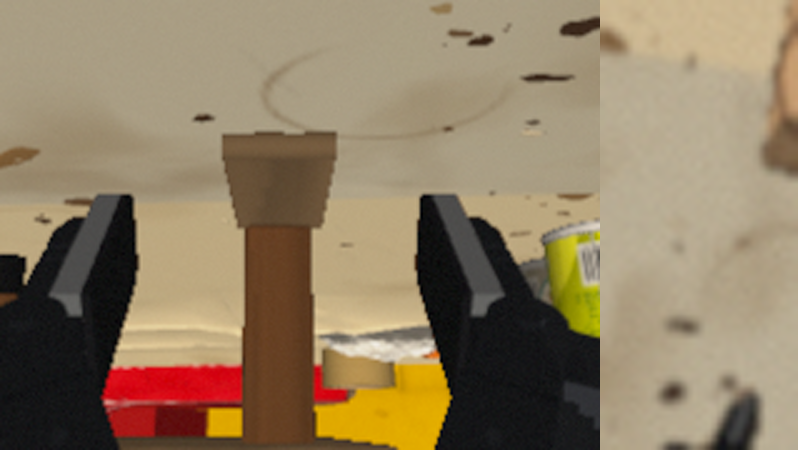

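First shim is centred under the leg: near end crop (279,133), leg (279,227). Now the second shim, from top (0.524,-0.331).

```bash
python3 - <<'E'
from h import *
a=np.radians(-14.5); u=np.array([np.cos(a),np.sin(a)]); c=np.array([.5243,-.331])
p=c-.043*u; go(np.r_[p,.08],tool(-14.5,45,1))
E
```

```text
d [-0.97, -9.92, 0.39] w [1.13, 0.01, 1.12] rows>= 10.0
```

Emit:
drive_tool(rows=[{"dx": -0.97,"dy": -9.92,"dz": 0.39,"wx": 1.13,"wy": 0,"wz": 1.12,"hand": 60},{"dx": -0.97,"dy": -9.92,"dz": 0.39,"wx": 1.13,"wy": 0,"wz": 1.12,"hand": 60},{"dx": -0.97,"dy": -9.92,"dz": 0.39,"wx": 1.13,"wy": 0,"wz": 1.12,"hand": 60},{"dx": -0.97,"dy": -9.92,"dz": 0.39,"wx": 1.13,"wy": 0,"wz": 1.12,"hand": 60},{"dx": -0.97,"dy": -9.92,"dz": 0.39,"wx": 1.13,"wy": 0,"wz": 1.12,"hand": 60},{"dx": -0.97,"dy": -9.92,"dz": 0.39,"wx": 1.13,"wy": 0,"wz": 1.12,"hand": 60},{"dx": -0.97,"dy": -9.92,"dz": 0.39,"wx": 1.13,"wy": 0,"wz": 1.12,"hand": 60},{"dx": -0.97,"dy": -9.92,"dz": 0.39,"wx": 1.13,"wy": 0,"wz": 1.12,"hand": 60},{"dx": -0.97,"dy": -9.92,"dz": 0.39,"wx": 1.13,"wy": 0,"wz": 1.12,"hand": 60},{"dx": -0.97,"dy": -9.92,"dz": 0.39,"wx": 1.13,"wy": 0,"wz": 1.12,"hand": 60},{"dx": -0.97,"dy": -9.92,"dz": 0.39,"wx": 1.13,"wy": 0,"wz": 1.12,"hand": 60},{"dx": -0.97,"dy": -9.92,"dz": 0.39,"wx": 1.13,"wy": 0,"wz": 1.12,"hand": 60},{"dx": -0.97,"dy": -9.92,"dz": 0.39,"wx": 1.13,"wy": 0,"wz": 1.12,"hand": 60},{"dx": -0.97,"dy": -9.92,"dz": 0.39,"wx": 1.13,"wy": 0,"wz": 1.12,"hand": 60}])

```text
clock: 12.25
eef_pos: [0.4816, -0.3185, 0.0794]
tool_rot: [0.116, 0.917, -0.047, 0.379]
ft_force: [-0.4, -0.1, -0.4]
grip_width: 0.0601
grasp_force: 0.0
```

```bash
sed -i 's/^o=bot.get_obs(); im/bot.camera("wrist"); o=bot.get_obs(); im/' look.py; python3 look.py w10 ; python3 - <<'E'
from h import *
C=cam("wrist"); im=cv2.imread("pics/w10.png"); hsv=cv2.cvtColor(im,cv2.COLOR_BGR2HSV)
d=bot.outline_of("wrist","shim_a_mid")[0]; r=d["region"]
print(hsv[r].mean(0)); cs=max(cv2.findContours(r.astype(np.uint8),0,2)[0],key=cv2.contourArea)
w=unproj(C,cs[:,0],.008)[:,:2]
# lateral centre and yaw from left/right edges per forward slice
a=np.radians(-14.5); u=np.array([np.cos(a),np.sin(a)]); v=np.array([-u[1],u[0]])
ys,xs=np.nonzero(r); W=unproj(C,np.c_[xs,ys],.009)[:,:2]-[.5243,-.331]; U=W@u; V=W@v
B=np.arange(-.05,.06,.01); print([(round(b,3),round((V[(abs(U-b)<.005)].max()+V[abs(U-b)<.005].min())/2*1000,1),round(np.ptp(V[abs(U-b)<.005])*1000,1)) for b in B if (abs(U-b)<.005).sum()>20], U.min(),U.max())
a=im.copy(); a[r]=a[r]//2+np.array([0,127,0],np.uint8); cv2.imwrite("pics/w10c.png",a)
E
```

```text
12.3 [-0.76  0.3  -0.82 -0.27  0.35 -0.38] [ 0.4819 -0.3185  0.0798] 0.0601 [ 0.3 -0.7 -0.7]
psi,lean [-14.29  44.93]Traceback (most recent call last):
  File "<stdin>", line 3, in <module>
IndexError: list index out of range
```

I've used all ten picture views, so from here I measure by segmentation alone.

```bash
cat > seg.py <<'E'
from h import *
def slices(C,r,c0,psi,z=.009):
    a=np.radians(psi); u=np.array([np.cos(a),np.sin(a)]); v=np.array([-u[1],u[0]])
    ys,xs=np.nonzero(r); W=unproj(C,np.c_[xs,ys],z)[:,:2]-c0; U=W@u; V=W@v
    for b in np.arange(-.05,.06,.01):
        k=abs(U-b)<.004
        if k.sum()>8: print(round(b*1000),"mid",round((V[k].max()+V[k].min())*500,1),"w",round(np.ptp(V[k])*1000,1))
    print("U range",(U.min()*1000).round(1),(U.max()*1000).round(1))
E
python3 - <<'E'
from seg import *
C=cam("wrist"); im=cv2.imread("pics/w10.png"); hsv=cv2.cvtColor(im,cv2.COLOR_BGR2HSV)
for d in bot.look_for("wrist","shim_b_mid")[:3]: print(d)
c0=np.array([.5243,-.331]); a=np.radians(-14.5); u=np.array([np.cos(a),np.sin(a)]); v=np.array([-u[1],u[0]])
pts=[np.r_[c0+x*u+y*v,.01] for x in(-.045,-.02,.0,.03) for y in(-.03,0,.03)]
for p,q in zip(pts,proj(C,np.array(pts)).round().astype(int)): print(q,hsv[q[1],q[0]] if 0<=q[1]<420 and 0<=q[0]<560 else None)
E
```

```text
{'extent': [310.5, 18.5, 91.0, 36.4], 'score': 0.7}
{'extent': [281.4, 184.9, 66.6, 76.6], 'score': 0.62}
[231 162] [ 13 212 148]
[279 162] [ 17 117 186]
[328 162] [ 20  62 197]
[236 182] [ 14 211 156]
[279 183] [ 16 121 188]
[323 183] [ 21  57 200]
[240 196] [ 14 202 165]
[279 196] [ 16 117 191]
[319 196] [ 20  61 196]
[244 213] [ 20  81 218]
[279 213] [ 16 117 148]
[315 213] [ 20  55 200]
```

```bash
python3 - <<'E'
from seg import *
C=cam("wrist"); im=cv2.imread("pics/w10.png"); hsv=cv2.cvtColor(im,cv2.COLOR_BGR2HSV)
m=cv2.inRange(hsv,(11,92,70),(19,170,230)); m[:140]=0;m[228:]=0;m[:,:225]=0;m[:,340:]=0
m=cv2.morphologyEx(m,cv2.MORPH_OPEN,np.ones((3,3))); n,l=cv2.connectedComponents(m); r=l==l[190,280]; ys,xs=np.nonzero(r); print(r.sum(),xs.min(),xs.max(),ys.min(),ys.max())
slices(C,r,np.array([.5243,-.331]),-14.5)
E
```

```text
3747 249 314 157 224
-50 mid 1.0 w 40.1
-40 mid 0.7 w 41.4
-30 mid 0.6 w 41.5
-20 mid 0.4 w 41.3
-10 mid 0.3 w 41.4
0 mid 0.1 w 41.4
10 mid -0.2 w 41.6
20 mid -0.3 w 41.7
30 mid -0.7 w 40.9
40 mid -0.5 w 40.2
50 mid -0.8 w 40.1
U range -48.3 57.4
```

```bash
python3 - <<'E'
from seg import *
a=np.radians(-15.5); u=np.array([np.cos(a),np.sin(a)]); c=np.array([.5243,-.331])+.001*u
p=c-.043*u; print(p); go(np.r_[p,.0208],tool(-15.5,45,1)); print(bot.get_obs()["eef_pos"])
E
```

```text
[ 0.48382752 -0.31977599]
d [0.83, -0.0, 0.87] w [0.16, 0.0, 0.16] rows>= 1.2
[ 0.4823945  -0.31934023  0.08061788]
```

Emit:
drive_tool(rows=[{"dx": 0.4,"dy": 0,"dz": 0.43,"wx": 0.16,"wy": 0,"wz": 0.16,"hand": 60},{"dx": 0.83,"dy": 0,"dz": 0.87,"wx": 0.16,"wy": 0,"wz": 0.16,"hand": 60},{"dx": 0.83,"dy": 0,"dz": 0.87,"wx": 0.16,"wy": 0,"wz": 0.16,"hand": 60},{"dx": 0.83,"dy": 0,"dz": 0.87,"wx": 0.16,"wy": 0,"wz": 0.16,"hand": 60},{"dx": 0.83,"dy": 0,"dz": 0.87,"wx": 0.16,"wy": 0,"wz": 0.16,"hand": 30},{"dx": 0.83,"dy": 0,"dz": 0.87,"wx": 0.16,"wy": 0,"wz": 0.16,"hand": 30},{"dx": 0.83,"dy": 0,"dz": 0.87,"wx": 0.16,"wy": 0,"wz": 0.16,"hand": 30},{"dx": 0.83,"dy": 0,"dz": 0.87,"wx": 0.16,"wy": 0,"wz": 0.16,"hand": 30},{"dx": 0.83,"dy": 0,"dz": 0.87,"wx": 0.16,"wy": 0,"wz": 0.16,"hand": 30},{"dx": 0.83,"dy": 0,"dz": 0.87,"wx": 0.16,"wy": 0,"wz": 0.16,"hand": 30}])

```text
clock: 13.5
eef_pos: [0.4848, -0.3215, 0.0231]
tool_rot: [0.124, 0.914, -0.053, 0.382]
ft_force: [-2.5, 3.1, 8.2]
grip_width: 0.0304
grasp_force: 4.0
```

```bash
python3 look.py w11; python3 - <<'E'
from h import *
o=bot.get_obs(); print(o["eef_pos"]); K=shim_in_tool(o,np.array([.5243,-.331])+.001*np.array([.964,-.267]),-15.5); np.save("Kb.npy",K); print(ext(cam("wrist",o),tf(o)@K).round(1))
E
```

```text
13.55 [-0.75  0.46 -0.87 -0.49  0.33 -0.35] [ 0.4848 -0.3215  0.0231] 0.0307 [-2.8  2.8  8. ]
psi,lean [-15.62  45.32]
[ 0.4847726  -0.32147669  0.02308368]
[284.1 255.8  80.5  61.1]
```

The fingers closed above the shim (no grip force), so I open, rise and re-measure.

Emit:
drive_tool(rows=[{"dx": -0.05,"dy": 0,"dz": -0.05,"wx": 0,"wy": 0,"wz": 0,"hand": 60},{"dx": -0.1,"dy": 0,"dz": -0.1,"wx": 0,"wy": 0,"wz": 0,"hand": 60},{"dx": -0.8,"dy": 0,"dz": -0.8,"wx": 0,"wy": 0,"wz": 0,"hand": 60},{"dx": -0.8,"dy": 0,"dz": -0.8,"wx": 0,"wy": 0,"wz": 0,"hand": 60},{"dx": -0.8,"dy": 0,"dz": -0.8,"wx": 0,"wy": 0,"wz": 0,"hand": 60},{"dx": -0.8,"dy": 0,"dz": -0.8,"wx": 0,"wy": 0,"wz": 0,"hand": 60}])

```text
clock: 14.25
eef_pos: [0.4831, -0.3206, 0.0771]
tool_rot: [0.125, 0.915, -0.052, 0.379]
ft_force: [-0.6, -0.0, -1.0]
grip_width: 0.0596
grasp_force: 0.0
```

```bash
python3 look.py w12; cat > s2.py <<'E'
from seg import *
import sys
C=cam("wrist"); im=cv2.imread(f"pics/{sys.argv[1]}.png"); hsv=cv2.cvtColor(im,cv2.COLOR_BGR2HSV)
m=cv2.inRange(hsv,(11,92,70),(19,170,230)); m[:140]=0;m[int(sys.argv[2]):]=0;m[:,:225]=0;m[:,340:]=0
m=cv2.morphologyEx(m,cv2.MORPH_OPEN,np.ones((3,3))); n,l=cv2.connectedComponents(m); r=l==l[190,280]; ys,xs=np.nonzero(r); print(r.sum(),xs.min(),xs.max(),ys.min(),ys.max())
slices(C,r,np.array([.5243,-.331]),-15.5)
E
python3 s2.py w12 228; python3 - <<'E'
from h import *
t=bot.camera("top")[:,:,::-1]; C=cam("top"); hsv=cv2.cvtColor(t,cv2.COLOR_BGR2HSV)
p=proj(C,[[.4838,-.3198,.0147]]); u=np.array([np.cos(np.radians(-15.5)),np.sin(np.radians(-15.5))])
go([.4838,-.3198,.0147],tool(-15.5,45,1))
E
```

```text
14.3 [-0.75  0.31 -0.83 -0.29  0.33 -0.35] [ 0.4828 -0.3203  0.0764] 0.06 [ 0.3  0.1 -0.7]
psi,lean [-15.58  44.95]
3735 251 317 161 226
-50 mid 1.2 w 40.2
-40 mid 0.9 w 40.9
-30 mid 0.9 w 40.8
-20 mid 0.9 w 40.8
-10 mid 1.0 w 40.9
0 mid 0.9 w 41.0
10 mid 0.8 w 40.8
20 mid 1.0 w 39.3
30 mid 0.9 w 39.5
40 mid 0.9 w 39.5
50 mid 0.8 w 38.9
U range -50.5 50.8
d [0.85, 0.01, 0.88] w [-0.01, -0.02, -0.02] rows>= 1.2
```

Emit:
drive_tool(rows=[{"dx": 0.4,"dy": 0.03,"dz": 0.43,"wx": 0,"wy": 0,"wz": 0,"hand": 60},{"dx": 0.85,"dy": 0.03,"dz": 0.88,"wx": 0,"wy": 0,"wz": 0,"hand": 60},{"dx": 0.85,"dy": 0.03,"dz": 0.88,"wx": 0,"wy": 0,"wz": 0,"hand": 60},{"dx": 0.85,"dy": 0.03,"dz": 0.88,"wx": 0,"wy": 0,"wz": 0,"hand": 60},{"dx": 0.85,"dy": 0.03,"dz": 0.88,"wx": 0,"wy": 0,"wz": 0,"hand": 30},{"dx": 0.85,"dy": 0.03,"dz": 0.88,"wx": 0,"wy": 0,"wz": 0,"hand": 30},{"dx": 0.85,"dy": 0.03,"dz": 0.88,"wx": 0,"wy": 0,"wz": 0,"hand": 30},{"dx": 0.85,"dy": 0.03,"dz": 0.88,"wx": 0,"wy": 0,"wz": 0,"hand": 30},{"dx": 0.85,"dy": 0.03,"dz": 0.88,"wx": 0,"wy": 0,"wz": 0,"hand": 30}])

```text
clock: 15.35
eef_pos: [0.4853, -0.32, 0.0176]
tool_rot: [0.125, 0.915, -0.053, 0.381]
ft_force: [-4.1, 1.8, 7.0]
grip_width: 0.0361
grasp_force: 61.0
```

Emit:
drive_tool(rows=[{"dx": -0.1,"dy": 0,"dz": -0.1,"wx": 0,"wy": 0,"wz": 0,"hand": 30},{"dx": -0.4,"dy": 0,"dz": -0.4,"wx": 0,"wy": 0,"wz": 0,"hand": 30},{"dx": -0.7,"dy": 0,"dz": -0.7,"wx": 0,"wy": 0,"wz": 0,"hand": 30},{"dx": -0.7,"dy": 0,"dz": -0.7,"wx": 0,"wy": 0,"wz": 0,"hand": 30}])

```text
clock: 15.75
eef_pos: [0.4864, -0.321, 0.0692]
tool_rot: [0.125, 0.914, -0.054, 0.382]
ft_force: [0.6, 0.1, -0.2]
grip_width: 0.0368
grasp_force: 60.0
```

```bash
python3 look.py w13; cat > prof.py <<'E'
from h import *
import sys
for n in sys.argv[1:]:
    im=cv2.imread(f"pics/{n}.png"); s=cv2.cvtColor(im,cv2.COLOR_BGR2HSV); g=im.sum(2)
    print(n,"col280 rows232-300 V:",s[232:300:2,280,2].tolist()); print(" col280 S:",s[232:300:2,280,1].tolist())
    print(" row250 S left",s[250,232:252,1].tolist()," right",s[250,310:330,1].tolist())
E
python3 prof.py w5 w13; python3 - <<'E'
from h import *
go([.497,.1775,.07],tool(-6.5,45,1))
E
```

```text
15.8 [-0.75  0.33 -0.84 -0.33  0.33 -0.35] [ 0.4857 -0.3205  0.0677] 0.0365 [ 0.3 -0.6 -0.3]
psi,lean [-15.73  45.24]
w5 col280 rows232-300 V: [165, 165, 166, 167, 139, 123, 164, 190, 210, 222, 227, 225, 218, 102, 87, 89, 90, 90, 91, 90, 92, 92, 91, 131, 162, 163, 164, 166, 168, 183, 121, 122, 122, 126]
 col280 S: [60, 62, 60, 60, 72, 120, 120, 121, 121, 118, 116, 119, 120, 115, 123, 117, 116, 113, 112, 119, 116, 116, 118, 117, 118, 120, 121, 121, 120, 117, 148, 150, 148, 148]
 row250 S left [67, 67, 65, 65, 65, 65, 68, 64, 95, 117, 118, 118, 118, 119, 119, 119, 116, 118, 117, 119]  right [117, 119, 116, 118, 115, 120, 118, 119, 122, 119, 81, 57, 57, 56, 57, 56, 57, 56, 57, 57]
w13 col280 rows232-300 V: [220, 220, 220, 221, 109, 169, 210, 230, 234, 231, 242, 135, 127, 116, 105, 107, 107, 106, 105, 108, 108, 108, 106, 106, 109, 111, 192, 194, 196, 194, 103, 104, 102, 117]
 col280 S: [81, 78, 79, 78, 131, 116, 119, 115, 113, 114, 109, 113, 120, 119, 112, 117, 114, 115, 119, 113, 118, 116, 118, 120, 117, 113, 117, 118, 117, 125, 79, 81, 70, 70]
 row250 S left [80, 80, 80, 80, 82, 82, 80, 90, 103, 103, 104, 105, 104, 104, 104, 104, 106, 104, 104, 105]  right [119, 117, 118, 117, 117, 118, 117, 120, 117, 117, 83, 62, 62, 63, 62, 64, 64, 64, 63, 63]
d [1.65, 9.64, -1.79] w [-1.29, 0.0, -1.28] rows>= 9.9
```

The second shim sits in the grip like the first (edges within 1 px). Moving to staging.

Emit:
drive_tool(rows=[{"dx": 1.65,"dy": 9.64,"dz": -1.79,"wx": -1.29,"wy": 0,"wz": -1.28,"hand": 30},{"dx": 1.65,"dy": 9.64,"dz": -1.79,"wx": -1.29,"wy": 0,"wz": -1.28,"hand": 30},{"dx": 1.65,"dy": 9.64,"dz": -1.79,"wx": -1.29,"wy": 0,"wz": -1.28,"hand": 30},{"dx": 1.65,"dy": 9.64,"dz": -1.79,"wx": -1.29,"wy": 0,"wz": -1.28,"hand": 30},{"dx": 1.65,"dy": 9.64,"dz": -1.79,"wx": -1.29,"wy": 0,"wz": -1.28,"hand": 30},{"dx": 1.65,"dy": 9.64,"dz": -1.79,"wx": -1.29,"wy": 0,"wz": -1.28,"hand": 30},{"dx": 1.65,"dy": 9.64,"dz": -1.79,"wx": -1.29,"wy": 0,"wz": -1.28,"hand": 30},{"dx": 1.65,"dy": 9.64,"dz": -1.79,"wx": -1.29,"wy": 0,"wz": -1.28,"hand": 30},{"dx": 1.65,"dy": 9.64,"dz": -1.79,"wx": -1.29,"wy": 0,"wz": -1.28,"hand": 30},{"dx": 1.65,"dy": 9.64,"dz": -1.79,"wx": -1.29,"wy": 0,"wz": -1.28,"hand": 30},{"dx": 1.65,"dy": 9.64,"dz": -1.79,"wx": -1.29,"wy": 0,"wz": -1.28,"hand": 30},{"dx": 1.65,"dy": 9.64,"dz": -1.79,"wx": -1.29,"wy": 0,"wz": -1.28,"hand": 30},{"dx": 1.65,"dy": 9.64,"dz": -1.79,"wx": -1.29,"wy": 0,"wz": -1.28,"hand": 30},{"dx": 1.65,"dy": 9.64,"dz": -1.79,"wx": -1.29,"wy": 0,"wz": -1.28,"hand": 30}])

```text
clock: 17.3
eef_pos: [0.4964, 0.175, 0.0691]
tool_rot: [0.053, 0.923, -0.023, 0.381]
ft_force: [0.1, -0.9, -0.9]
grip_width: 0.0364
grasp_force: 60.2
```

```bash
python3 - <<'E'
from h import *
bot.camera("wrist"); bot.camera("wrist"); o=bot.get_obs(); print(o["eef_pos"],o["ft_force"])
go([.492,.1781,.030],tool(-6.5,45,1))
E
```

```text
[0.49694569 0.17518975 0.06965936] [ 0.37138347 -0.29910367 -0.76093299]
d [0.63, 0.05, 0.49] w [-0.03, -0.01, -0.02] rows>= 0.8
```

```bash
python3 - <<'E'
from h import *
go([.476,.180,.030],tool(-6.5,45,1))
E
```

```text
d [0.86, 0.05, 0.26] w [-0.03, -0.01, -0.02] rows>= 0.9
```

Emit:
drive_tool(rows=[{"dx": 0.4,"dy": 0.05,"dz": 0.1,"wx": -0.03,"wy": 0,"wz": -0.02,"hand": 30},{"dx": 0.86,"dy": 0.05,"dz": 0.26,"wx": -0.03,"wy": 0,"wz": -0.02,"hand": 30},{"dx": 0.86,"dy": 0.05,"dz": 0.26,"wx": -0.03,"wy": 0,"wz": -0.02,"hand": 30},{"dx": 0.86,"dy": 0.05,"dz": 0.26,"wx": -0.03,"wy": 0,"wz": -0.02,"hand": 30}])

```text
clock: 17.8
eef_pos: [0.4764, 0.1811, 0.0303]
tool_rot: [0.052, 0.923, -0.022, 0.382]
ft_force: [0.1, 0.5, -0.5]
grip_width: 0.0368
grasp_force: 60.2
```

```bash
python3 look.py w14; python3 prof.py w7 w14; python3 - <<'E'
from h import *
o=bot.get_obs(); C=cam("wrist",o); print(o["eef_pos"])
im=cv2.imread("pics/w14.png")
# rows across the leg: print sum profile
for r in (318,326,334): print(r,im[r,255:312].sum(1).tolist())
im7=cv2.imread("pics/w7.png"); print("w7",im7[326,255:312].sum(1).tolist())
go([.5898,.1672,.030],tool(-6.5,45,1))
E
```

```text
17.85 [ 0.65  0.38 -0.96 -0.4  -0.51  0.59] [0.4772 0.1818 0.0312] 0.0365 [-0.6  0.3 -0. ]
psi,lean [-6.33 45.07]
0.59 [280. 298.  34.   6.] (array([0.67908978, 0.15747464]), (49.02821350097656, 41.3540153503418), -6.689292907714844)
w7 col280 rows232-300 V: [170, 171, 170, 171, 138, 96, 105, 113, 118, 119, 118, 116, 112, 103, 89, 90, 92, 91, 91, 91, 92, 92, 92, 90, 93, 92, 94, 94, 95, 94, 180, 189, 188, 187]
 col280 S: [56, 57, 57, 55, 68, 117, 121, 115, 117, 118, 119, 119, 118, 119, 117, 122, 111, 120, 118, 115, 116, 114, 116, 119, 115, 116, 117, 119, 118, 127, 67, 80, 81, 80]
 row250 S left [55, 58, 57, 58, 60, 56, 55, 57, 64, 120, 117, 118, 119, 117, 117, 116, 118, 118, 120, 116]  right [119, 121, 120, 121, 115, 116, 117, 120, 114, 117, 80, 57, 55, 54, 55, 55, 57, 56, 54, 56]
w14 col280 rows232-300 V: [171, 170, 169, 170, 84, 100, 109, 113, 117, 119, 117, 114, 108, 100, 91, 90, 91, 91, 89, 92, 92, 92, 90, 92, 93, 94, 91, 96, 95, 100, 95, 95, 96, 95]
 col280 S: [58, 57, 57, 57, 146, 120, 117, 122, 116, 120, 118, 116, 120, 120, 115, 119, 118, 118, 115, 114, 114, 119, 119, 116, 118,
[... 801 characters left out ...]
 584, 583, 579, 574, 569, 563, 564, 571, 583, 578, 575, 580, 585]
334 [450, 434, 433, 430, 456, 473, 490, 494, 489, 408, 139, 190, 197, 200, 195, 195, 199, 207, 206, 206, 201, 201, 198, 196, 201, 196, 197, 201, 203, 195, 191, 191, 191, 185, 177, 184, 173, 322, 486, 483, 485, 483, 440, 297, 268, 302, 327, 346, 408, 516, 576, 602, 635, 665, 649, 648, 673]
w7 [544, 541, 533, 535, 530, 527, 522, 519, 522, 519, 512, 515, 516, 443, 188, 191, 197, 203, 204, 206, 204, 202, 208, 205, 204, 202, 201, 201, 206, 205, 203, 200, 201, 197, 198, 192, 185, 184, 183, 181, 179, 179, 348, 531, 532, 529, 532, 532, 529, 531, 535, 536, 535, 536, 544, 547, 556]
d [-1.57, -0.05, 1.63] w [0.04, 0.03, -0.01] rows>= 2.3
```

```bash
python3 - <<'E'
from h import *
for i in range(8):
    bot.camera("wrist"); o=bot.get_obs(); print(o["clock"],o["eef_pos"].round(4),(np.array(o["tool_rot"])).round(4))
E
```

```text
18.0 [0.4777 0.1825 0.032 ] [ 0.0519  0.9219 -0.0201  0.3834]
18.05 [0.4776 0.1825 0.0319] [ 0.0518  0.9219 -0.02    0.3834]
18.1 [0.4774 0.1825 0.0317] [ 0.0517  0.922  -0.0201  0.3832]
18.15 [0.4771 0.1825 0.0315] [ 0.0516  0.9221 -0.0202  0.3831]
18.2 [0.477  0.1824 0.0313] [ 0.0515  0.9221 -0.0203  0.3829]
18.25 [0.4768 0.1824 0.0312] [ 0.0513  0.9222 -0.0204  0.3828]
18.3 [0.4767 0.1823 0.031 ] [ 0.0513  0.9222 -0.0205  0.3827]
18.35 [0.4766 0.1823 0.0309] [ 0.0512  0.9223 -0.0206  0.3825]
```

Emit:
drive_tool(rows=[{"dx": 0,"dy": 0,"dz": 0,"wx": 0,"wy": 0,"wz": 0,"hand": 30},{"dx": 0,"dy": 0,"dz": 0,"wx": 0,"wy": 0,"wz": 0,"hand": 30},{"dx": 0,"dy": 0,"dz": 0,"wx": 0,"wy": 0,"wz": 0,"hand": 30},{"dx": 0,"dy": 0,"dz": 0,"wx": 0,"wy": 0,"wz": 0,"hand": 30},{"dx": 0,"dy": 0,"dz": 0,"wx": 0,"wy": 0,"wz": 0,"hand": 30},{"dx": 0,"dy": 0,"dz": 0,"wx": 0,"wy": 0,"wz": 0,"hand": 30}])

```text
clock: 18.95
eef_pos: [0.4764, 0.1822, 0.0306]
tool_rot: [0.051, 0.922, -0.021, 0.382]
ft_force: [-0.6, 0.2, -0.5]
grip_width: 0.0365
grasp_force: 60.2
```

```bash
python3 - <<'E'
from h import *
o=bot.get_obs(); print(o["clock"],o["eef_pos"].round(4))
Rm=R.from_quat(o["tool_rot"]).as_matrix(); print("psi,lean",np.degrees([np.arctan2(Rm[1,2],Rm[0,2]),np.arccos(-Rm[2,2])]).round(2))
go([.477,.180,.030],tool(-6.5,45,1)); go([.5898,.1672,.030],tool(-6.5,45,1))
E
```

```text
18.95 [0.4764 0.1822 0.0306]
psi,lean [-6.27 45.03]
d [-0.0, -0.04, 0.02] w [0.03, 0.01, 0.02] rows>= 0.0
d [-1.61, -0.05, 1.63] w [0.03, 0.01, 0.02] rows>= 2.3
```

Emit:
drive_tool(rows=[{"dx": 0,"dy": -0.04,"dz": 0.02,"wx": 0.03,"wy": 0.01,"wz": 0.02,"hand": 30},{"dx": -0.2,"dy": -0.04,"dz": 0.22,"wx": 0.03,"wy": 0.01,"wz": 0.02,"hand": 30},{"dx": -0.4,"dy": -0.04,"dz": 0.42,"wx": 0.03,"wy": 0.01,"wz": 0.02,"hand": 30},{"dx": -0.6,"dy": -0.04,"dz": 0.62,"wx": 0.03,"wy": 0.01,"wz": 0.02,"hand": 30},{"dx": -0.8,"dy": -0.045,"dz": 0.82,"wx": 0.03,"wy": 0.01,"wz": 0.02,"hand": 30},{"dx": -0.8,"dy": -0.045,"dz": 0.82,"wx": 0.03,"wy": 0.01,"wz": 0.02,"hand": 30},{"dx": -0.8,"dy": -0.045,"dz": 0.82,"wx": 0.03,"wy": 0.01,"wz": 0.02,"hand": 30}])

```text
clock: 19.65
eef_pos: [0.5335, 0.1731, 0.0297]
tool_rot: [0.053, 0.922, -0.022, 0.382]
ft_force: [-1.2, 0.1, -1.1]
grip_width: 0.0369
grasp_force: 60.2
```

```bash
python3 look.py w15; python3 - <<'E'
from h import *
im=cv2.imread("pics/w15.png")
print("row250",im[250,232:252].sum(1).tolist(),im[250,310:330].sum(1).tolist())
for r in (306,314,322,330): print(r,im[r,250:316].sum(1).tolist())
print("col",im[286:330,281].sum(1).tolist())
go([.5898,.1672,.030],tool(-6.5,45,1))
E
```

```text
19.7 [ 0.54  0.43 -0.87 -0.39 -0.44  0.5 ] [0.5328 0.1731 0.0295] 0.0363 [-0.1 -1.  -0.7]
psi,lean [-6.56 44.92]
row250 [465, 460, 460, 456, 457, 460, 456, 408, 268, 268, 273, 268, 270, 270, 275, 273, 269, 272, 274, 276] [276, 275, 273, 274, 273, 271, 272, 274, 271, 270, 345, 449, 449, 448, 443, 441, 445, 440, 440, 436]
306 [482, 486, 490, 485, 486, 483, 486, 487, 487, 481, 483, 483, 488, 485, 480, 418, 176, 190, 210, 211, 205, 208, 202, 199, 206, 201, 203, 199, 199, 201, 198, 200, 204, 196, 201, 194, 200, 195, 193, 195, 191, 186, 182, 174, 177, 181, 182, 171, 318, 484, 484, 481, 486, 482, 488, 486, 483, 484, 483, 484, 482, 486, 484, 476, 478, 481]
314 [499, 494, 494, 495, 488, 490, 486, 482, 485, 489, 493, 487, 487, 488, 490, 425, 181, 188, 195, 192, 199, 206, 205, 198, 199, 205, 203, 204, 201, 199, 199, 204, 201, 199, 200, 197, 195, 196, 198, 191, 192, 185, 184, 179, 180, 181, 181, 174, 333, 509, 507, 509, 512, 512, 509, 513, 504, 511, 509, 509, 503, 504, 509, 503, 504, 501]
322 [547, 545, 539, 537, 529, 530, 523, 523, 520, 518, 516, 513, 513, 509, 429, 149, 185, 201, 188, 197, 204, 199, 194, 198, 202, 209, 204, 203, 203, 200, 200, 196, 206, 203, 202, 198, 194, 195, 198, 192, 184, 189, 182, 179, 175, 182, 182, 178, 342, 527, 524, 520, 523, 529, 526, 527, 531, 534, 530, 534, 542, 546, 552, 556, 554, 555]
330 [502, 498, 498, 497, 495, 495, 501, 512, 509, 508, 510, 506, 512, 516, 436, 166, 182, 186, 193, 201, 194, 207, 202, 194, 206, 204, 205, 202, 200, 202, 198, 197, 198, 200, 196, 204, 198, 196, 191, 186, 190, 191, 183, 178, 187, 176, 179, 176, 174, 292, 382, 299, 384, 479, 498, 435, 401, 388, 364, 327, 325, 330, 354, 391, 401, 424]
col [222, 217, 215, 224, 215, 218, 377, 483, 482, 484, 371, 176, 197, 200, 197, 202, 203, 198, 199, 197, 200, 198, 200, 204, 200, 202, 200, 199, 204, 198, 202, 198, 200, 199, 204, 202, 196, 202, 196, 204, 201, 201, 200, 196]
d [-0.82, 0.01, 0.81] w [-0.0, -0.02, 0.01] rows>= 1.2
```

Forces are nil and the nose is passing under the leg with a gap. Continuing in.

Emit:
drive_tool(rows=[{"dx": -0.2,"dy": 0.02,"dz": 0.2,"wx": 0,"wy": 0,"wz": 0,"hand": 30},{"dx": -0.4,"dy": 0.02,"dz": 0.4,"wx": 0,"wy": 0,"wz": 0,"hand": 30},{"dx": -0.6,"dy": 0.02,"dz": 0.6,"wx": 0,"wy": 0,"wz": 0,"hand": 30},{"dx": -0.82,"dy": 0.02,"dz": 0.81,"wx": 0,"wy": 0,"wz": 0,"hand": 30},{"dx": -0.82,"dy": 0.02,"dz": 0.81,"wx": 0,"wy": 0,"wz": 0,"hand": 30},{"dx": -0.82,"dy": 0.02,"dz": 0.81,"wx": 0,"wy": 0,"wz": 0,"hand": 30}])

```text
clock: 20.4
eef_pos: [0.591, 0.1677, 0.0301]
tool_rot: [0.053, 0.922, -0.022, 0.382]
ft_force: [-0.3, 0.6, -0.8]
grip_width: 0.0362
grasp_force: 60.2
```

```bash
python3 look.py w16; python3 - <<'E'
from h import *
im=cv2.imread("pics/w16.png"); g=im.sum(2).astype(int)
def edges(r,a,b,t): 
    k=np.nonzero(np.abs(np.diff(g[r,a:b]))>t)[0]+a; return k.tolist()
print("near",edges(250,230,255,60),edges(250,308,332,60)); print("leg",[edges(r,240,330,60) for r in (306,314,322)])
print("col",g[220:250,281].tolist(),g[284:306,281].tolist())
go([.5898,.1674,.0275],tool(-6.5,45,1))
E
```

```text
20.45 [ 0.46  0.47 -0.75 -0.35 -0.39  0.43] [0.5902 0.1677 0.0298] 0.0365 [-0.8 -0.7 -0.6]
psi,lean [-6.54 44.92]
0.67 [280. 232.  78.  20.] (array([0.58034387, 0.16841214]), (42.143089294433594, 28.818161010742188), 86.27875518798828)
near [239] [319, 320]
leg [[242, 243, 244, 257, 258, 301, 302, 316, 317], [241, 242, 257, 258, 301, 302, 317, 318], [240, 241, 257, 258, 301, 302, 319, 320]]
col [225, 245, 261, 264, 270, 271, 272, 277, 282, 284, 280, 270, 269, 262, 256, 246, 233, 222, 215, 210, 206, 225, 236, 249, 258, 262, 269, 273, 283, 279] [207, 205, 202, 212, 209, 207, 210, 202, 207, 208, 208, 208, 207, 201, 209, 213, 206, 199, 206, 207, 212, 199]
d [0.03, -0.01, 0.03] w [-0.0, -0.02, 0.0] rows>= 0.0
```

```bash
python3 - <<'E'
from h import *
o=bot.get_obs(); C=cam("wrist",o); M=tf(o)@np.load("K2.npy"); print(M[:3,3].round(4),M[:3,0].round(3))
g=cv2.imread("pics/w16.png").sum(2).astype(int); print(g[196:226,281].tolist())
u=M[:3,0]*[1,1,0]; u/=np.linalg.norm(u)
P=(M@np.array([-.0535,0,-.0035,1]))[:3]; print("shim2 near",proj(C,[P]),"meas ~240.5")
zc=M[2,3]
for dx in (-.006,-.003,0,.003,.006): print(dx,proj(C,[P+dx*u+np.array([0,0,-(zc-.005)-0.0012])]).round(1))
E
```

```text
[0.6312 0.1635 0.0165] [ 0.994 -0.106 -0.029]
[470, 470, 471, 469, 465, 463, 454, 438, 436, 421, 416, 407, 412, 423, 444, 455, 468, 470, 467, 472, 468, 473, 469, 379, 225, 245, 261, 264, 270, 271]
shim2 near [[280.85776245 241.00663211]] meas ~240.5
-0.006 [[280.8 213.1]]
-0.003 [[280.8 215.6]]
0 [[280.9 217.9]]
0.003 [[280.9 220.2]]
0.006 [[280.9 222.4]]
```

Emit:
drive_tool(rows=[{"dx": -0.02,"dy": 0,"dz": 0.03,"wx": 0,"wy": 0,"wz": 0,"hand": 30},{"dx": 0.0,"dy": 0,"dz": 0.05,"wx": 0,"wy": 0,"wz": 0,"hand": 30},{"dx": 0.01,"dy": 0,"dz": 0.06,"wx": 0,"wy": 0,"wz": 0,"hand": 30},{"dx": 0.01,"dy": 0,"dz": 0.06,"wx": 0,"wy": 0,"wz": 0,"hand": 30}])

```text
clock: 20.95
eef_pos: [0.5922, 0.1681, 0.0277]
tool_rot: [0.052, 0.922, -0.021, 0.382]
ft_force: [-0.5, 0.2, -0.7]
grip_width: 0.0366
grasp_force: 60.1
```

Emit:
drive_tool(rows=[{"dx": 0.01,"dy": 0,"dz": 0.01,"wx": 0,"wy": 0,"wz": 0,"hand": 30},{"dx": 0.02,"dy": 0,"dz": 0.02,"wx": 0,"wy": 0,"wz": 0,"hand": 30},{"dx": 0.02,"dy": 0,"dz": 0.02,"wx": 0,"wy": 0,"wz": 0,"hand": 30}])

```text
clock: 21.25
eef_pos: [0.5928, 0.1681, 0.0276]
tool_rot: [0.053, 0.922, -0.021, 0.383]
ft_force: [-4.3, -0.7, 7.4]
grip_width: 0.0367
grasp_force: 61.4
```

Emit:
drive_tool(rows=[{"dx": 0.01,"dy": 0,"dz": 0.01,"wx": 0,"wy": 0,"wz": 0,"hand": 36},{"dx": 0,"dy": 0,"dz": 0,"wx": 0,"wy": 0,"wz": 0,"hand": 42},{"dx": 0,"dy": 0,"dz": 0,"wx": 0,"wy": 0,"wz": 0,"hand": 50},{"dx": 0,"dy": 0,"dz": 0,"wx": 0,"wy": 0,"wz": 0,"hand": 62},{"dx": 0,"dy": 0,"dz": 0,"wx": 0,"wy": 0,"wz": 0,"hand": 62},{"dx": 0.3,"dy": 0,"dz": -0.35,"wx": 0,"wy": 0,"wz": 0,"hand": 62},{"dx": 0.6,"dy": -0.01,"dz": -0.8,"wx": 0,"wy": 0,"wz": 0,"hand": 62},{"dx": 0.9,"dy": -0.02,"dz": -1.6,"wx": 0,"wy": 0,"wz": 0,"hand": 62},{"dx": 0.9,"dy": -0.02,"dz": -2.0,"wx": 0,"wy": 0,"wz": 0,"hand": 62},{"dx": 0.9,"dy": -0.02,"dz": -2.0,"wx": 0,"wy": 0,"wz": 0,"hand": 62},{"dx": 0.9,"dy": -0.02,"dz": -2.0,"wx": 0,"wy": 0,"wz": 0,"hand": 62}])

```text
clock: 22.35
eef_pos: [0.4911, 0.1793, 0.0661]
tool_rot: [0.052, 0.922, -0.021, 0.383]
ft_force: [0.7, -0.4, 0.2]
grip_width: 0.0619
grasp_force: 0.0
```

```bash
python3 look.py w17; python3 - <<'E'
from h import *
im=cv2.imread("pics/w17.png"); g=im.sum(2).astype(int); o=bot.get_obs(); C=cam("wrist",o)
print("col281",[(r,int(g[r,281])) for r in range(216,290,2)])
for r in (234,238,242,246,252,260,266): print(r,[int(k)+230 for k in np.nonzero(np.abs(np.diff(g[r,230:335]))>50)[0]])
for r in (290,310): print("leg",r,[int(k)+240 for k in np.nonzero(np.abs(np.diff(g[r,240:330]))>50)[0]])
# prediction: shims centred (.633,.1632)
a=np.radians(-6.3); u=np.array([np.cos(a),np.sin(a),0]); v=np.array([-u[1],u[0],0])
for zc in (.005,.015):
    c=np.array([.633,.1632,zc]); print(proj(C,[c-.0535*u-.0035*np.array([0,0,1])+s*.02*v for s in(-1,1)]).round(1).tolist(), proj(C,[c+.052*u+.005*np.array([0,0,1])+s*.02*v for s in(-1,1)]).round(1).tolist())
t=bot.camera("top")[:,:,::-1]; cv2.imwrite("pics/t17.png",t)
a0=cv2.imread("pics/t8.png"); t0=cv2.imread("pics/top0.png")
# stand shift between start and now by phase correlation on board region
f=lambda x: cv2.cvtColor(x,cv2.COLOR_BGR2GRAY)[100:215,188:302].astype(np.float32)
print("shift px",cv2.phaseCorrelate(f(t0),f(t),cv2.createHanningWindow((114,115),cv2.CV_32F)))
E
```

```text
22.4 [ 0.62  0.28 -0.91 -0.27 -0.49  0.56] [0.4914 0.1791 0.0657] 0.0621 [-0.1  0.1 -0.2]
psi,lean [-6.42 45.06]
0.64 [282. 234.  42.   9.] (array([0.57921161, 0.16889279]), (40.83799362182617, 24.37746810913086), 83.31451416015625)
col281 [(216, 458), (218, 451), (220, 419), (222, 406), (224, 454), (226, 458), (228, 232), (230, 261), (232, 274), (234, 272), (236, 247), (238, 205), (240, 244), (242, 267), (244, 273), (246, 264), (248, 243), (250, 210), (252, 211), (254, 204), (256, 207), (258, 211), (260, 216), (262, 215), (264, 201), (266, 193), (268, 197), (270, 204), (272, 202), (274, 205), (276, 203), (278, 201), (280, 200), (282, 203), (284, 205), (286, 199), (288, 202)]
234 [257, 302, 303]
238 [256, 257, 302, 303, 304]
242 [257, 303, 304]
246 [257, 303, 304]
252 [258, 259, 302, 303]
260 [260, 261, 301, 302]
266 [261, 262, 300, 301]
leg 290 [265, 266, 293, 294]
leg 310 [265, 266, 293, 294, 306, 321]
[[258.9, 227.6], [304.1, 227.5]] [[264.8, 267.4], [298.3, 267.4]]
[[258.6, 238.2], [304.5, 238.2]] [[264.6, 275.8], [298.6, 275.8]]
shift px ((-0.09784484724940512, 0.09944909186329198), 0.5448695058292813)
```

Both shims are stacked and aligned (edges 257–303 px), the leg is centred at 279.5, and the stand hasn't moved. Now the tin.

```bash
python3 - <<'E'
from h import *
go([.47,.20,.20],tool(10,10,1)); go([.508,.349,.19],tool(30,0,1))
E
```

```text
d [-1.58, 0.38, -2.24] w [-1.55, 6.94, -2.98] rows>= 4.5
d [-1.73, 3.43, -1.81] w [-2.87, 8.68, -6.93] rows>= 6.7
```

Emit:
drive_tool(rows=[{"dx": -1.58,"dy": 0.38,"dz": -2.24,"wx": -1.55,"wy": 6.94,"wz": -2.98,"hand": 85},{"dx": -1.58,"dy": 0.38,"dz": -2.24,"wx": -1.55,"wy": 6.94,"wz": -2.98,"hand": 85},{"dx": -1.58,"dy": 0.38,"dz": -2.24,"wx": -1.55,"wy": 6.94,"wz": -2.98,"hand": 85},{"dx": -1.58,"dy": 0.38,"dz": -2.24,"wx": -1.55,"wy": 6.94,"wz": -2.98,"hand": 85},{"dx": -1.58,"dy": 0.38,"dz": -2.24,"wx": -1.55,"wy": 6.94,"wz": -2.98,"hand": 85},{"dx": -1.73,"dy": 3.43,"dz": -1.81,"wx": -2.87,"wy": 8.68,"wz": -6.93,"hand": 85},{"dx": -1.73,"dy": 3.43,"dz": -1.81,"wx": -2.87,"wy": 8.68,"wz": -6.93,"hand": 85},{"dx": -1.73,"dy": 3.43,"dz": -1.81,"wx": -2.87,"wy": 8.68,"wz": -6.93,"hand": 85},{"dx": -1.73,"dy": 3.43,"dz": -1.81,"wx": -2.87,"wy": 8.68,"wz": -6.93,"hand": 85},{"dx": -1.73,"dy": 3.43,"dz": -1.81,"wx": -2.87,"wy": 8.68,"wz": -6.93,"hand": 85},{"dx": -1.73,"dy": 3.43,"dz": -1.81,"wx": -2.87,"wy": 8.68,"wz": -6.93,"hand": 85},{"dx": -1.73,"dy": 3.43,"dz": -1.81,"wx": -2.87,"wy": 8.68,"wz": -6.93,"hand": 85},{"dx": -1.73,"dy": 3.43,"dz": -1.81,"wx": -2.87,"wy": 8.68,"wz": -6.93,"hand": 85}])

```text
clock: 23.85
eef_pos: [0.5066, 0.3482, 0.1917]
tool_rot: [-0.259, 0.966, 0.0, 0.001]
ft_force: [0.4, -0.0, -0.2]
grip_width: 0.0855
grasp_force: 0.0
```

```bash
cat > tin.py <<'E'
from h import *
for i in range(3): bot.camera("wrist")
o=bot.get_obs(); im=bot.camera("wrist"); cv2.imwrite("pics/tin.png",im[:,:,::-1]); C=cam("wrist",o); print(o["eef_pos"].round(4),o["joint_pos"].round(2))
for t in ("tin_mid","spare_tin"): print(t,[(round(d["score"],2),np.round(d["extent"],1).tolist()) for d in bot.look_for("wrist",t)[:3]])
d=bot.outline_of("wrist","tin_mid")
if d:
    r=d[0]["region"]; cs=max(cv2.findContours(r.astype(np.uint8),0,1)[0],key=cv2.contourArea)[:,0]
    # fit: silhouette of a cylinder = hull of base and rim circles
    from scipy.optimize import minimize
    th=np.linspace(0,2*np.pi,60,endpoint=False); ring=np.c_[np.cos(th),np.sin(th)]*.035
    def mask(x,y):
        p=np.vstack([proj(C,np.c_[ring+[x,y],np.full(60,z)]) for z in (.0,.074)]); h=cv2.convexHull((p*8).astype(np.int32)); k=np.zeros((420,560),np.uint8); cv2.fillConvexPoly(k,h,1,shift=3); return k>0
    def cost(q):
        k=mask(*q); 
        return 1-(k&r).sum()/(k|r).sum()
    q=unproj(C,[cs.mean(0)],.05)[0,:2]
    best=min(((cost((q[0]+i,q[1]+j)),q[0]+i,q[1]+j) for i in np.arange(-.03,.031,.005) for j in np.arange(-.03,.031,.005)))
    b=minimize(cost,best[1:],method="Nelder-Mead",options=dict(initial_simplex=[[best[1],best[2]],[best[1]+.003,best[2]],[best[1],best[2]+.003]])); print("tin",b.x.round(4),"1-iou",b.fun)
E
python3 tin.py; python3 - <<'E'
from h import *
g=cv2.imread("pics/tin.png"); h=cv2.cvtColor(g,cv2.COLOR_BGR2HSV); 
c=cv2.HoughCircles(cv2.medianBlur(g[:,:,1],5),cv2.HOUGH_GRADIENT,1.5,100,param1=120,param2=40,minRadius=25,maxRadius=70); print(c)
C=cam("wrist"); 
if c is not None: print(unproj(C,c[0][:,:2],.074).round(4))
E
```

```text
[0.5067 0.3487 0.1918] [0.6  0.49 0.24 1.32 0.   0.08]
tin_mid [(0.86, [284.9, 205.9, 77.7, 85.4])]
spare_tin [(0.97, [237.3, 334.8, 63.4, 84.3])]
tin [0.5107 0.3553] 1-iou 0.046363806318938106
[[[284.25 210.75  33.1 ]
  [479.25 162.75  45.7 ]
  [234.75 351.75  30.85]
  [  6.75 251.25  34.  ]
  [377.25 332.25  34.15]]]
[[0.5092 0.3547 0.074 ]
 [0.3885 0.4765 0.074 ]
 [0.6753 0.39   0.074 ]
 [0.6756 0.1482 0.074 ]
 [0.5772 0.5075 0.074 ]]
```

```bash
python3 - <<'E'
from h import *
go([.5103,.3545,.048],tool(30,0,1))
E
```

```text
d [-0.11, 0.06, 2.86] w [0.0, 0.01, 0.01] rows>= 2.9
```

Emit:
drive_tool(rows=[{"dx": -0.11,"dy": 0.06,"dz": 0.6,"wx": 0,"wy": 0,"wz": 0,"hand": 85},{"dx": -0.11,"dy": 0.06,"dz": 1.2,"wx": 0,"wy": 0,"wz": 0,"hand": 85},{"dx": -0.11,"dy": 0.06,"dz": 1.8,"wx": 0,"wy": 0,"wz": 0,"hand": 85},{"dx": -0.11,"dy": 0.06,"dz": 2.4,"wx": 0,"wy": 0,"wz": 0,"hand": 85},{"dx": -0.11,"dy": 0.06,"dz": 2.86,"wx": 0,"wy": 0,"wz": 0,"hand": 85},{"dx": -0.11,"dy": 0.06,"dz": 2.86,"wx": 0,"wy": 0,"wz": 0,"hand": 85},{"dx": -0.11,"dy": 0.06,"dz": 2.86,"wx": 0,"wy": 0,"wz": 0,"hand": 85}])

```text
clock: 24.9
eef_pos: [0.5102, 0.3546, 0.0476]
tool_rot: [-0.259, 0.966, 0.0, -0.0]
ft_force: [0.7, 0.4, 0.5]
grip_width: 0.0849
grasp_force: 0.0
```

Emit:
drive_tool(rows=[{"dx": 0,"dy": 0,"dz": 0,"wx": 0,"wy": 0,"wz": 0,"hand": 60},{"dx": 0,"dy": 0,"dz": 0,"wx": 0,"wy": 0,"wz": 0,"hand": 60},{"dx": 0,"dy": 0,"dz": 0,"wx": 0,"wy": 0,"wz": 0,"hand": 60},{"dx": 0,"dy": 0,"dz": 0,"wx": 0,"wy": 0,"wz": 0,"hand": 60},{"dx": 0,"dy": 0,"dz": 0,"wx": 0,"wy": 0,"wz": 0,"hand": 60}])

```text
clock: 25.4
eef_pos: [0.5119, 0.3558, 0.0501]
tool_rot: [-0.259, 0.966, 0.001, 0.003]
ft_force: [-0.3, 1.2, 6.2]
grip_width: 0.0679
grasp_force: 68.5
```

```bash
python3 - <<'E'
from h import *
go([.5119,.3558,.24],tool(30,0,1)); go([.59,.28,.25],tool(20,0,1))
E
```

```text
d [-0.02, 0.0, -3.8] w [0.01, 0.06, 0.01] rows>= 3.8
d [-0.61, -2.09, -4.0] w [0.01, 0.06, 2.01] rows>= 4.6
```

Emit:
drive_tool(rows=[{"dx": 0,"dy": 0,"dz": -0.5,"wx": 0,"wy": 0,"wz": 0,"hand": 60},{"dx": 0,"dy": 0,"dz": -1.2,"wx": 0,"wy": 0,"wz": 0,"hand": 60},{"dx": 0,"dy": 0,"dz": -1.9,"wx": 0,"wy": 0,"wz": 0,"hand": 60},{"dx": 0,"dy": 0,"dz": -2.6,"wx": 0,"wy": 0,"wz": 0,"hand": 60},{"dx": 0,"dy": 0,"dz": -3.3,"wx": 0,"wy": 0,"wz": 0,"hand": 60},{"dx": 0,"dy": 0,"dz": -3.9,"wx": 0,"wy": 0,"wz": 0,"hand": 60},{"dx": -0.3,"dy": -0.7,"dz": -4.0,"wx": 0,"wy": 0,"wz": 0.7,"hand": 60},{"dx": -0.5,"dy": -1.4,"dz": -4.0,"wx": 0,"wy": 0,"wz": 1.4,"hand": 60},{"dx": -0.6,"dy": -2.1,"dz": -4.0,"wx": 0,"wy": 0,"wz": 2,"hand": 60},{"dx": -0.6,"dy": -2.1,"dz": -4.0,"wx": 0,"wy": 0,"wz": 2,"hand": 60},{"dx": -0.6,"dy": -2.1,"dz": -4.0,"wx": 0,"wy": 0,"wz": 2,"hand": 60},{"dx": -0.6,"dy": -2.1,"dz": -4.0,"wx": 0,"wy": 0,"wz": 2,"hand": 60}])

```text
clock: 26.6
eef_pos: [0.5881, 0.279, 0.247]
tool_rot: [-0.175, 0.985, 0.0, -0.001]
ft_force: [-0.0, 0.1, -3.3]
grip_width: 0.0677
grasp_force: 69.0
```

```bash
cat > ring.py <<'E'
from h import *
def ringfit(C,im,c0=(.632,.163)):
    # rectify board plane to 0.5 mm/px, 160 mm square about c0; correlate a dark thin ring
    n=320; gx,gy=np.meshgrid(np.arange(n),np.arange(n)); w=np.c_[(c0[0]+(gx.ravel()-n/2)*.0005),(c0[1]+(gy.ravel()-n/2)*.0005),np.full(n*n,.118)]
    p=proj(C,w).astype(np.float32); g=cv2.remap(cv2.cvtColor(im,cv2.COLOR_RGB2GRAY),p[:,0].reshape(n,n),p[:,1].reshape(n,n),cv2.INTER_LINEAR,borderValue=128).astype(np.float32)
    d=np.clip(cv2.GaussianBlur(g,(0,0),6)-g,0,25)
    best=[]
    for dia in np.arange(70,80,.5):
        k=np.zeros((181,181),np.float32); cv2.circle(k,(90*16,90*16),int(dia*16),1,2,cv2.LINE_AA,4); k/=k.sum()
        r=cv2.filter2D(d,-1,k); i=np.unravel_index(r[60:-60,60:-60].argmax(),(200,200)); best.append((r[i[0]+60,i[1]+60],dia,c0[0]+(i[1]+60-n/2)*.0005,c0[1]+(i[0]+60-n/2)*.0005))
    print("ring",[tuple(np.round(b,4)) for b in sorted(best)[-3:]])
if __name__=="__main__":
    for i in range(4): bot.camera("wrist")
    o=bot.get_obs(); im=bot.camera("wrist"); cv2.imwrite("pics/ring.png",im[:,:,::-1]); C=cam("wrist",o); print(o["eef_pos"].round(4),"ring px",proj(C,[[.632,.163,.118]]).round())
    ringfit(C,im)
    ringfit(cam("top"),cv2.imread("pics/top0.png")[:,:,::-1].copy()); ringfit(cam("scene"),cv2.imread("pics/scene0.png")[:,:,::-1].copy())
    print([(round(d["score"],2),np.round(d["extent"],1).tolist()) for d in bot.look_for("wrist","tin_mid")[:3]], "pred rim px",proj(C,[o["eef_pos"]+[0,0,.024]]).round(1))
E
python3 ring.py
```

```text
[0.5881 0.2796 0.2476] ring px [[147. 203.]]
ring [(np.float64(24.1935), np.float64(74.5), np.float64(0.6315), np.float64(0.162)), (np.float64(24.7987), np.float64(74.0), np.float64(0.6315), np.float64(0.162)), (np.float64(24.8287), np.float64(73.5), np.float64(0.632), np.float64(0.162))]
ring [(np.float64(13.1157), np.float64(74.0), np.float64(0.631), np.float64(0.1615)), (np.float64(13.2892), np.float64(73.0), np.float64(0.631), np.float64(0.1615)), (np.float64(13.3996), np.float64(73.5), np.float64(0.631), np.float64(0.1615))]
ring [(np.float64(7.949), np.float64(73.0), np.float64(0.6335), np.float64(0.1625)), (np.float64(7.973), np.float64(74.0), np.float64(0.6335), np.float64(0.1625)), (np.float64(8.0389), np.float64(73.5), np.float64(0.6335), np.float64(0.1625))]
[(0.92, [278.9, 277.2, 155.9, 180.5])] pred rim px [[280.4 308.3]]
```

```bash
python3 - <<'E'
from h import *
o=bot.get_obs(); im=bot.camera("wrist"); C=cam("wrist",o); T=tf(o); d=bot.outline_of("wrist","tin_mid")[0]; r=d["region"]; print(np.round(d["extent"],1))
th=np.linspace(0,2*np.pi,90); ring=np.c_[np.cos(th),np.sin(th)]*.035
cols=range(262,300,6)
print("meas rows",[(int(np.nonzero(r[:,c])[0].min()),int(np.nonzero(r[:,c])[0].max())) for c in cols])
for dx in (-.004,-.002,0,.002,.004):
    p=np.vstack([proj(C,(T@np.c_[ring[:,0]+dx,ring[:,1],np.full(90,z),np.ones(90)].T).T[:,:3]) for z in (.050,-.024)])
    k=np.zeros((420,560),np.uint8); cv2.fillConvexPoly(k,cv2.convexHull(p.astype(np.int32)),1)
    print(dx,[(int(np.nonzero(k[:,c])[0].min()),int(np.nonzero(k[:,c])[0].max())) for c in cols])
go([.6315,.162,.30],tool(10,0,1)); go([.6315,.162,.19],tool(10,0,1))
E
```

```text
[282.8 277.7 158.3 180.4]
meas rows [(192, 362), (190, 364), (189, 365), (189, 366), (190, 365), (191, 364), (192, 362)]
-0.004 [(196, 373), (194, 374), (193, 375), (193, 375), (193, 375), (194, 374), (196, 373)]
-0.002 [(193, 370), (191, 371), (190, 372), (190, 372), (190, 372), (191, 371), (193, 370)]
0 [(190, 367), (188, 368), (187, 369), (187, 369), (187, 369), (188, 368), (190, 367)]
0.002 [(187, 364), (185, 365), (184, 365), (184, 365), (184, 365), (185, 365), (187, 364)]
0.004 [(184, 360), (182, 361), (181, 362), (181, 362), (181, 362), (182, 361), (184, 360)]
d [-0.0, -2.5, -1.05] w [0.0, 0.0, 2.02] rows>= 2.7
d [-0.0, -2.5, 1.15] w [0.0, 0.0, 2.02] rows>= 2.7
```

Emit:
drive_tool(rows=[{"dx": 0,"dy": -0.6,"dz": 0,"wx": 0,"wy": 0,"wz": 0.5,"hand": 60},{"dx": 0,"dy": -1.2,"dz": 0,"wx": 0,"wy": 0,"wz": 1,"hand": 60},{"dx": 0,"dy": -1.8,"dz": 0,"wx": 0,"wy": 0,"wz": 1.5,"hand": 60},{"dx": 0,"dy": -2.5,"dz": 0.1,"wx": 0,"wy": 0,"wz": 2,"hand": 60},{"dx": 0,"dy": -2.5,"dz": 0.5,"wx": 0,"wy": 0,"wz": 2,"hand": 60},{"dx": 0,"dy": -2.5,"dz": 0.9,"wx": 0,"wy": 0,"wz": 2,"hand": 60},{"dx": 0,"dy": -2.5,"dz": 1.3,"wx": 0,"wy": 0,"wz": 2,"hand": 60},{"dx": 0,"dy": -2.5,"dz": 1.45,"wx": 0,"wy": 0,"wz": 2,"hand": 60},{"dx": 0,"dy": -2.5,"dz": 1.45,"wx": 0,"wy": 0,"wz": 2,"hand": 60},{"dx": 0,"dy": -2.5,"dz": 1.45,"wx": 0,"wy": 0,"wz": 2,"hand": 60},{"dx": 0,"dy": -2.5,"dz": 1.45,"wx": 0,"wy": 0,"wz": 2,"hand": 60},{"dx": 0,"dy": -2.5,"dz": 1.45,"wx": 0,"wy": 0,"wz": 2,"hand": 60}])

```text
clock: 28.2
eef_pos: [0.6324, 0.1616, 0.1763]
tool_rot: [-0.088, 0.996, 0.0, 0.001]
ft_force: [0.0, -0.7, -3.3]
grip_width: 0.0676
grasp_force: 69.2
```

```bash
python3 - <<'E'
from h import *
for i in range(5): bot.camera("top")
o=bot.get_obs(); print(o["eef_pos"].round(4),o["ft_force"].round(1)); go([.6315,.162,.168],tool(10,0,1))
E
```

```text
[0.6318 0.1614 0.1753] [-0.6 -0.7 -3.4]
d [0.0, 0.01, 0.15] w [0.0, 0.01, 0.01] rows>= 0.1
```

Emit:
drive_tool(rows=[{"dx": 0,"dy": 0.01,"dz": 0.05,"wx": 0,"wy": 0,"wz": 0,"hand": 60},{"dx": 0,"dy": 0.01,"dz": 0.1,"wx": 0,"wy": 0,"wz": 0,"hand": 60},{"dx": 0,"dy": 0.01,"dz": 0.13,"wx": 0,"wy": 0,"wz": 0,"hand": 60},{"dx": 0,"dy": 0.01,"dz": 0.15,"wx": 0,"wy": 0,"wz": 0,"hand": 60},{"dx": 0,"dy": 0.01,"dz": 0.15,"wx": 0,"wy": 0,"wz": 0,"hand": 60},{"dx": 0,"dy": 0.01,"dz": 0.15,"wx": 0,"wy": 0,"wz": 0,"hand": 60}])

```text
clock: 29.05
eef_pos: [0.6315, 0.1619, 0.1679]
tool_rot: [-0.088, 0.996, 0.0, 0.0]
ft_force: [-1.4, 0.4, 0.4]
grip_width: 0.0676
grasp_force: 69.6
```

Emit:
drive_tool(rows=[{"dx": 0,"dy": 0,"dz": 0.02,"wx": 0,"wy": 0,"wz": 0,"hand": 60},{"dx": 0,"dy": 0,"dz": 0.04,"wx": 0,"wy": 0,"wz": 0,"hand": 60},{"dx": 0,"dy": 0,"dz": 0.04,"wx": 0,"wy": 0,"wz": 0,"hand": 60},{"dx": 0,"dy": 0,"dz": 0.04,"wx": 0,"wy": 0,"wz": 0,"hand": 60}])

```text
clock: 29.45
eef_pos: [0.6311, 0.1629, 0.167]
tool_rot: [-0.088, 0.996, 0.001, 0.0]
ft_force: [-6.1, 2.8, 8.3]
grip_width: 0.0678
grasp_force: 70.2
```

Emit:
drive_tool(rows=[{"dx": 0,"dy": 0,"dz": -0.03,"wx": 0,"wy": 0,"wz": 0,"hand": 60},{"dx": 0,"dy": 0,"dz": -0.03,"wx": 0,"wy": 0,"wz": 0,"hand": 60},{"dx": 0,"dy": 0,"dz": -0.03,"wx": 0,"wy": 0,"wz": 0,"hand": 60}])

```text
clock: 29.75
eef_pos: [0.6316, 0.1623, 0.1675]
tool_rot: [-0.088, 0.996, 0.001, 0.0]
ft_force: [-3.7, 2.8, 5.7]
grip_width: 0.0677
grasp_force: 69.8
```

Emit:
drive_tool(rows=[{"dx": 0,"dy": 0,"dz": -0.02,"wx": 0,"wy": 0,"wz": 0,"hand": 60},{"dx": 0,"dy": 0,"dz": -0.02,"wx": 0,"wy": 0,"wz": 0,"hand": 60},{"dx": 0,"dy": 0,"dz": -0.02,"wx": 0,"wy": 0,"wz": 0,"hand": 60}])

```text
clock: 30.05
eef_pos: [0.6318, 0.1619, 0.1678]
tool_rot: [-0.088, 0.996, 0.0, 0.0]
ft_force: [-2.8, 1.3, 2.7]
grip_width: 0.0674
grasp_force: 69.7
```

Emit:
drive_tool(rows=[{"dx": 0,"dy": 0,"dz": -0.01,"wx": 0,"wy": 0,"wz": 0,"hand": 60},{"dx": 0,"dy": 0,"dz": -0.01,"wx": 0,"wy": 0,"wz": 0,"hand": 72},{"dx": 0,"dy": 0,"dz": -0.01,"wx": 0,"wy": 0,"wz": 0,"hand": 76},{"dx": 0,"dy": 0,"dz": -0.01,"wx": 0,"wy": 0,"wz": 0,"hand": 80},{"dx": 0,"dy": 0,"dz": -0.01,"wx": 0,"wy": 0,"wz": 0,"hand": 85},{"dx": 0,"dy": 0,"dz": -0.01,"wx": 0,"wy": 0,"wz": 0,"hand": 85}])

```text
clock: 30.65
eef_pos: [0.6318, 0.1616, 0.1685]
tool_rot: [-0.088, 0.996, 0.0, 0.0]
ft_force: [0.1, -0.3, 0.1]
grip_width: 0.0849
grasp_force: 0.0
```

Emit:
drive_tool(rows=[{"dx": 0,"dy": 0,"dz": -0.3,"wx": 0,"wy": 0,"wz": 0,"hand": 85},{"dx": 0,"dy": 0,"dz": -0.7,"wx": 0,"wy": 0,"wz": 0,"hand": 85},{"dx": 0,"dy": 0,"dz": -1.2,"wx": 0,"wy": 0,"wz": 0,"hand": 85},{"dx": 0,"dy": 0,"dz": -2,"wx": 0,"wy": 0,"wz": 0,"hand": 85},{"dx": 0.6,"dy": 0,"dz": -2.4,"wx": 0,"wy": 0,"wz": 0,"hand": 85},{"dx": 1.5,"dy": 0,"dz": -2.4,"wx": 0,"wy": 0,"wz": 0,"hand": 85},{"dx": 2.4,"dy": 0,"dz": -2.4,"wx": 0,"wy": 0,"wz": 0,"hand": 85},{"dx": 3.0,"dy": 0,"dz": -2.4,"wx": 0,"wy": 0,"wz": 0,"hand": 85},{"dx": 3.0,"dy": 0,"dz": -2.4,"wx": 0,"wy": 0,"wz": 0,"hand": 85},{"dx": 3.0,"dy": 0,"dz": -2.4,"wx": 0,"wy": 0,"wz": 0,"hand": 85}])

```text
clock: 31.65
eef_pos: [0.4839, 0.1355, 0.2893]
tool_rot: [-0.088, 0.996, 0.0, 0.001]
ft_force: [-0.6, 0.0, 0.4]
grip_width: 0.085
grasp_force: 0.0
```

```bash
python3 - <<'E'
from ring import *
o=bot.get_obs(); print(o["eef_pos"].round(3),o["clock"])
th=np.linspace(0,2*np.pi,90); ring=np.c_[np.cos(th),np.sin(th)]*.035
from scipy.optimize import minimize
for n in ("wrist","top","scene"):
    bot.camera(n); o=bot.get_obs(); im=bot.camera(n); cv2.imwrite(f"pics/end_{n}.png",im[:,:,::-1]); C=cam(n,o)
    for d in bot.outline_of(n,"tin_mid")[:2]:
        r=d["region"]; ys,xs=np.nonzero(r); 
        def mask(x,y):
            p=np.vstack([proj(C,np.c_[ring+[x,y],np.full(90,z)]) for z in (.116,.191)]); k=np.zeros((420,560),np.uint8); cv2.fillConvexPoly(k,cv2.convexHull((p*8).astype(np.int32)),1,shift=3); return k>0
        cost=lambda q:1-(mask(*q)&r).sum()/(mask(*q)|r).sum()
        q=[.6315,.162]; b=minimize(cost,q,method="Nelder-Mead",options=dict(initial_simplex=[q,[.636,.162],[.6315,.167]])); print(n,round(d["score"],2),np.round(d["extent"],1),b.x.round(4),round(b.fun,3))
t0=cv2.imread("pics/top0.png"); t=cv2.imread("pics/end_top.png")
# board shift, far half only (no tin)
f=lambda x: cv2.cvtColor(x,cv2.COLOR_BGR2GRAY)[98:165,195:300].astype(np.float32)
print("board shift px",cv2.phaseCorrelate(f(t0),f(t),cv2.createHanningWindow((105,67),cv2.CV_32F)))
s0=cv2.imread("pics/s8.png"); s=cv2.imread("pics/end_scene.png")
for (y,x) in ((198,218),): 
    g=lambda a: cv2.cvtColor(a,cv2.COLOR_BGR2GRAY)[170:215,180:230].astype(np.float32); print("scene shift",cv2.phaseCorrelate(g(s0),g(s),cv2.createHanningWindow((50,45),cv2.CV_32F)))
E
```

```text
[0.484 0.136 0.289] 31.65
wrist 0.8 [285.4 323.8  71.6  86.3] [0.6253 0.1652] 0.175
scene 0.62 [235.6 211.1  25.8  34.1] [0.6294 0.1649] 0.073
board shift px ((-1.1588377856058045, 0.34014420183167005), 0.47463817851533613)
scene shift ((0.1702776619425812, -0.002703853520685584), 0.6734697452121311)
```

```bash
python3 - <<'E'
from ring import *
for c in ((.794,.1425),(.775,-.0205),(.612,-.001)):
    for n in ("top","scene"):
        for f in (f"{n}0",f"end_{n}"):
            print(c,f,end=" "); ringfit(cam(n),cv2.imread(f"pics/{f}.png")[:,:,::-1].copy(),c)
C=cam("wrist"); im=cv2.imread("pics/end_wrist.png")[:,:,::-1].copy()
for c in ((.6315,.162),(.612,-.001),(.794,.1425)): print("wrist",c,end=" "); ringfit(C,im,c)
h=cv2.HoughCircles(cv2.medianBlur(im[:,:,1],3),cv2.HOUGH_GRADIENT,1.2,60,param1=120,param2=30,minRadius=25,maxRadius=50); print(h, unproj(C,h[0][:,:2],.190).round(4) if h is not None else "")
E
```

```text
(0.794, 0.1425) top0 ring [(np.float64(12.6639), np.float64(73.0), np.float64(0.794), np.float64(0.142)), (np.float64(12.6789), np.float64(74.0), np.float64(0.794), np.float64(0.142)), (np.float64(12.8469), np.float64(73.5), np.float64(0.794), np.float64(0.142))]
(0.794, 0.1425) end_top ring [(np.float64(9.3744), np.float64(74.0), np.float64(0.792), np.float64(0.145)), (np.float64(9.4092), np.float64(73.0), np.float64(0.7925), np.float64(0.145)), (np.float64(9.4882), np.float64(73.5), np.float64(0.7925), np.float64(0.145))]
(0.794, 0.1425) scene0 ring [(np.float64(6.6771), np.float64(73.5), np.float64(0.7965), np.float64(0.143)), (np.float64(6.7107), np.float64(74.5), np.float64(0.7965), np.float64(0.143)), (np.float64(6.7511), np.float64(74.0), np.float64(0.7965), np.float64(0.143))]
(0.794, 0.1425) end_scene ring [(np.float64(6.0695), np.float64(76.0), np.float64(0.795), np.float64(0.146)), (np.float64(6.139), np.float64(75.5), np.float64(0.7945), np.float64(0.1465)), (np.float64(6.1508), np.float64(75.0), np.float64(0.7945), np.float64(0.1465))]
(0.775, -0.0205) top0 ring [(np.flo
[... 2398 characters left out ...]
 ring [(np.float64(18.6905), np.float64(74.0), np.float64(0.6085), np.float64(0.0025)), (np.float64(18.9007), np.float64(75.0), np.float64(0.6085), np.float64(0.0025)), (np.float64(18.9949), np.float64(74.5), np.float64(0.6085), np.float64(0.0025))]
wrist (0.794, 0.1425) ring [(np.float64(4.1207), np.float64(77.5), np.float64(0.7995), np.float64(0.098)), (np.float64(4.1481), np.float64(78.5), np.float64(0.799), np.float64(0.0975)), (np.float64(4.1895), np.float64(79.0), np.float64(0.799), np.float64(0.0975))]
[[[144.6      267.        27.880001]
  [283.80002  311.40002   32.92    ]
  [516.60004  289.80002   28.12    ]]] [[0.5556 0.0255 0.19  ]
 [0.5808 0.1559 0.19  ]
 [0.5201 0.3615 0.19  ]]
```

Every ring moved about (-2.5, +3) mm. That matches the stand tipping its corner 4 mm onto the shims, not sliding. The scene camera puts the tin at (0.629, 0.165), on the shifted ring centre, and the robot is clear.

```bash
python3 -c "
from workcell import bot
print(bot.job_done())"
```

```text
the job is handed in; nothing more can be done
None
```

The job is handed in: both shims are stacked flat and centred under the near left leg, and the cream tin stands in the ring above it. With the tin's weight that corner has settled onto the shims, which tips the board about 2° because of the 4 mm to spare. I saw no sign of the stand sliding, and the verdict itself was not shown to me.

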